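# Weigh the pail of misprints on the spring scale

## Task

Weigh the blue pail of misprints: take the spring scale from its stand by its orange handle, hook it into the crown of the pail's wire handle, and lift slowly and straight up until the pail hangs free and level, about one centimetre clear of the table; keep it still there for two seconds with the scale upright, so that the weight can be read. Then set the pail down gently where it stood, unhook it and hang the scale back in its stand. Handle the pail only with the scale's hook, do not drag, tip or jerk it, and leave the other prints and the spool alone.

Things in the scene. Friction and masses are not known exactly. Their poses are not given: they have to be found in the camera images.
- stand: Scale stand, fixed: black foot 130 x 100 mm, black post and grey fork plate, nothing higher than the fork (145 mm). Origin on the table, under the centre of the fork's slot. The slot opens to the stand's -x; the post is 55 mm to +x.
- stand_fork (a point): Top face of the stand's grey fork, 140 mm above the table, at the centre of its 27 mm wide slot. Two keeper lips 5 mm high stand at the ends of the tines, 26 to 32 mm from the point on the stand's -x side: the scale's collar must be raised more than 5 mm before the scale is drawn out along the stand's -x (or put back).
- scale_grip (a point): Spring scale, loose, 0.11 kg, hanging upright in the fork: centre of its orange handle block (44 mm along the scale's x, 18 mm along y, the width to grip, 44 mm high). Below it a black collar 38 mm across rests on the fork, underside 28 mm below the point; then a clear tube 21 mm across, lower end 108 mm below; then the sprung rod and hook. z up; the hook's mouth opens to the scale's +x.
- hook_seat (a point): On the scale's sprung rod: where the middle of a hooked wire sits. Spring slack, it is 141 mm straight below scale_grip; load draws it down. Hook of 5 mm wire in the scale's x-z plane: bottom 7.5 mm below the point, back 11 mm to -x, lip 14 mm to +x, lip's tip 11.5 mm above, foot of the straight rod 25 mm above. A wire enters from +x over the lip, about 19 mm above the point.
- pail: Blue pail of misprints, loose: 107 mm across, 49 mm high, open top; origin at the centre of its underside, z up. Its weight is not known: between 0.25 and 0.82 kg. Ears at its y = +53 and -53 mm, 44 mm up, carry the white wire handle.
- bail_crown (a point): Middle of the 5 mm white wire at the crown of the pail's handle: a hump 13 mm wide at the top, 28 mm at its foot, 9 mm high, in which a hook centres itself. It turns at a radius of 62 mm about the pivot line through the ears (along the pail's y, 44 mm above its underside); upright it is 106 mm above the table.
- hook_rod (a joint): Stretch of the scale's spring in m, 0 slack to 0.072 at the stop; the hook moves down as it grows. About 8.3 mm per newton, after the first 0.3 N. The capacity is about 8.9 N.
- bail (a joint): Lean of the wire handle in rad: 0 upright, positive when leaning towards the pail's -x side. It pivots with a little friction (about 0.15 N at the crown) and stays where it is left.
- bust: Bystander: small purple printed bust, 44 mm across, 64 mm high; origin under its centre.
- figure: Bystander: olive printed standing figure, 174 mm high, on a foot 60 x 80 mm; origin under its centre.
- spool: Bystander: filament spool lying flat, yellow flanges 200 mm across, red filament, 65 mm high; origin under its centre.
Not all that is in view belongs to the job. There is more than one size of the part that bears scale_grip; the job needs the largest.

How it is judged (in metres and radians):
On the way, in this order (a step that is already met when the one before it is completed fails the run):
1. the scale is out of its stand (distance between scale_grip and stand_fork above 0.06 m), for 0.1 s.
2. the hook sits in the crown of the pail's handle and the spring takes some load (stretched over 5 mm) (distance between hook_seat and bail_crown below 0.009 m and value of joint hook_rod above 0.005 m), for 0.05 s.
3. the pail hangs still from the hook in its crown, 4 to 17 mm clear of the table, pail and scale within 8.5 degrees of upright (height (world z) of pail between 0.004 and 0.017 m and distance between hook_seat and bail_crown below 0.009 m and angle between each of pail, scale_grip's own z axis and vertical below 0.15 rad and linear speed of pail below 0.04 m/s), for 1 s.
At the end, for the whole second after the job is handed in: the pail stands level on the table, at rest and unhooked, within 25 mm of where it stood; the scale hangs upright (within 7 degrees) in the stand with its collar down on the fork (handle centre within 12 mm of the slot's centre sideways, 24 to 32 mm above the fork) (height (world z) of pail below 0.003 m and angle between pail's own z axis and vertical below 0.05 rad and distance of pail from where it was at the start of the episode below 0.025 m and linear speed of pail below 0.02 m/s and contact force between scale and pail below 0.05 N and horizontal distance between scale_grip and stand_fork below 0.012 m and z of scale_grip in the frame of stand_fork between 0.024 and 0.032 m and angle between scale_grip's own z axis and vertical below 0.12 rad); the robot touches nothing.
It fails at once if the pail is dragged over the table, or set down, more than 25 mm from where it stood (height (world z) of pail below 0.004 m and distance of pail from where it was at the start of the episode above 0.025 m).
It fails at once if the pail is tipped by more than 17 degrees, or jerked or swung faster than 0.2 m/s (angle between pail's own z axis and vertical above 0.3 rad or linear speed of pail above 0.2 m/s).
It fails at once if the hook presses or snatches at the pail with more than 12 N (contact force between scale and pail above 12 N).
It fails at once if the robot itself touches the pail (contact force between the arm and pail above 0.5 N).
It fails at once if the bust, the figure or the spool is moved more than 15 mm (distance of any of bust, figure, spool from where it was at the start of the episode above 0.015 m).
It also fails if it takes over 72 s, if anything falls off the work surface, if the arm or the gripper's body presses on something with over 40 N, if the wrist force passes 120 N, or if a joint passes its speed limit or range.

## Robot

A 7-joint arm with a two-finger parallel gripper is mounted at the origin on the work surface. World frame = base frame: x ahead of the robot, y to its left, z up, the work surface at z = 0. Lengths are in mm, angles in rad, forces in N, time in s.
With the tool pointing down it reaches from about 400 to 875 mm from the base axis. Payload 4.4 kg.
Tool frame: the origin (TCP) lies midway between the tips of the shut fingers; the grasp point (between the pads) lies 19 mm behind it; z points along the fingers, y is the line along which they close (so a half turn about z gives the same grasp; the last joint's range is limited). The gripper opens to 85 mm and grips with 20 to 120 N. Pads are 22 mm wide; open, the fingers measure 114 mm over their backs; the gripper's body (76 mm by 85 mm) begins 54 mm behind the grasp point. The pads swing forward as they close: fully open they stand 13 mm farther back than shut.
Start: joints at [-1.263, 0.628, 0.038, 1.517, -0.027, 0.996, -0.02], TCP at [237.328, 605.139, 206.813] pointing down, gripper open.
Joint ranges: [-3.06, 3.06], [-0.37, 2.12], [-1.25, 1.32], [0.18, 2.47], [-1.1, 4.24], [0.23, 1.98], [-2.94, 2.94]. Speed limits (rad/s): [2.57, 2.57, 3.14, 3.14, 3.14, 3.14, 3.14].

## Interface

Orientations are given as [roll, pitch, yaw] about the fixed x, y, z axes, in that order (R = Rz(yaw) Ry(pitch) Rx(roll)).
In Python, from cell import read_state, get_image, finish_job gives the robot as it stands.
- The arm moves only by the tool send_rows, never from a script. Its argument "series" is a list of rows, each an object of numbers: "ax", "ay", "az": the turn, a rotation vector about the tool's x, y, z in rad; "dx", "dy", "dz": the shift along the tool's x, y, z in cm; "hand": the closure, from 0 (fully open) to 1 (shut). In form: [{"ax": .., "ay": .., "az": .., "dx": .., "dy": .., "dz": .., "hand": ..}, ...]. A call has 1 to 10 rows; each row is the pose to reach, as a shift and turn from the pose commanded when the call began, along the tool's axes at that moment; what a row does not reach only later rows make up. A row lasts 1/10 s, in which the tool goes at most 50 mm and 8.59 degrees, less where a joint would pass 70% of its speed; a pose out of reach is approached as far as the arm can. A call with a gripper value outside its range is refused whole. The fingers move at their own pace and stop on an object; the grip force is fixed at half the most. Time passes only in rows, so rows that repeat a pose let the fingers close. It gives the time, the measured TCP pose, the force, the opening and the grip force at its end, in the units of the state.
- read_state(): the state, without advancing time (a new reading comes with each control period).
- get_image(name): name is "side" or "top" or "wrist"; returns a dict with "pixels" (384x512x3 uint8, red, green, blue), "mtx" (3x3 intrinsics, pixels), "R" (3x3) and "t" (3): a world point X has camera coordinates R X + t. Camera axes: x right, y down, z forward; pixel columns grow to the right and rows downward; lengths in mm; the calibration is good to about 2 mm. A picture is of the moment at which its call begins. There is no depth.
- finish_job(): hands the job in; it is judged then, once.
The state is a dict: "clock": time; "qpos": joint angles; "qd": joint speeds; "tau": joint torques, N m; "eef_pos": TCP position; "tool_rot": TCP orientation; "force": force on the tool from outside, world axes, zero at the start; "torque": the same for the moment, N m; "width": finger opening in mm; "gripper_force": force on a finger pad.
Only numpy, scipy, OpenCV 4.12 (cv2) and the standard library are available. Lean on these libraries where they do the work, as an engineer would, in place of code of your own. Each camera call takes 0.05 s, during which the arm holds its last target. There are 200 camera calls.

## Working session

There is one attempt and no reset: what is moved stays moved. The work goes in short steps, Python scripts to look and compute and a tool call to move; the robot and the scene stay as the last step left them, time stands still between calls to the robot, and variables do not carry over. Pictures are saved under pics/ and viewed, at most 10 in all, crops included, and the job is handed in when it is done.

Besides the shell and the picture viewer there is one more tool, called after "Request:" as name(argument=value, ...) on one line, values as JSON. send_rows: Moves the arm, as the interface text tells. Its arguments: {"type":"object","properties":{"series":{"type":"array","items":{"type":"object","properties":{"ax":{"type":"number"},"ay":{"type":"number"},"az":{"type":"number"},"dx":{"type":"number"},"dy":{"type":"number"},"dz":{"type":"number"},"hand":{"type":"number"}}}}},"required":["series"]}

```bash
mkdir -p pics; ls
cat > h.py <<'E'
import numpy as np, cv2
from cell import read_state, get_image, finish_job
def snap(n,fn):
    d=get_image(n); cv2.imwrite('pics/'+fn,np.ascontiguousarray(d['pixels'][:,:,::-1])); np.savez('pics/'+fn[:-4]+'.npz',**d); return d
def ray(d,u,v):
    R=np.array(d['R']);t=np.array(d['t']);c=-R.T@t
    w=R.T@np.linalg.solve(np.array(d['mtx']),[u,v,1.]); return c,w/np.linalg.norm(w)
def onz(d,u,v,z):
    c,w=ray(d,u,v); return c+w*(z-c[2])/w[2]
def proj(d,X):
    p=np.array(d['mtx'])@(np.array(d['R'])@np.array(X,float)+np.array(d['t'])); return p[:2]/p[2]
def tri(a,b):
    A=np.zeros((3,3));y=np.zeros(3)
    for c,w in(a,b):
        P=np.eye(3)-np.outer(w,w);A+=P;y+=P@c
    X=np.linalg.solve(A,y); return X,[np.linalg.norm(np.cross(X-c,w)) for c,w in(a,b)]
E
python3 - <<'E'
from h import *
a=snap('side','s0.png');b=snap('top','t0.png')
for d in(a,b): print(ray(d,256,192))
print(read_state())
E
```

```text
pics
(array([474.79140801, 640.1911913 , 687.37065661]), array([ 0.16719821, -0.75085409, -0.63895453]))
(array([ 502.69502915,    5.38628867, 1004.83889251]), array([ 0.1354812 , -0.00543737, -0.990765  ]))
{'clock': 0.1, 'qpos': array([-1.26284833,  0.62924961,  0.03842805,  1.51823582, -0.02702683,
        0.9963104 , -0.01996311]), 'qd': array([ 0.00116524, -0.00296367,  0.00040543, -0.00109148,  0.00019917,
        0.0010486 ,  0.00127449]), 'tau': array([ 3.73491363e-03, -5.64537907e+01,  1.23023942e+00, -1.93975890e+01,
        1.11707955e-02,  5.35837127e-03,  1.07028413e-05]), 'eef_pos': array([237.05921418, 604.59877237, 205.99367297]), 'tool_rot': array([-3.13990634e+00, -1.62633755e-05,  2.76788118e+00]), 'force': array([-0.0373827 ,  0.87298753, -0.69286903]), 'torque': array([0.03576485, 0.0205223 , 0.04081068]), 'gripper_force': 0.0, 'width': 85.29619843169324}
```

View images.

View pics/s0.png

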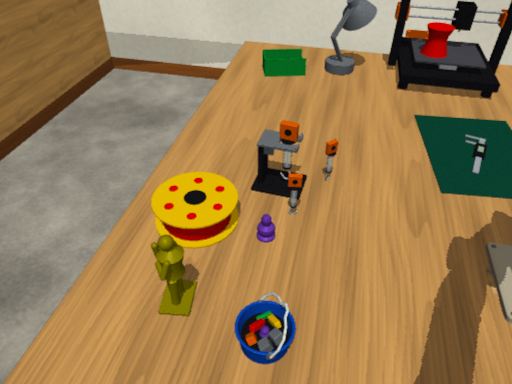

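View pics/t0.png

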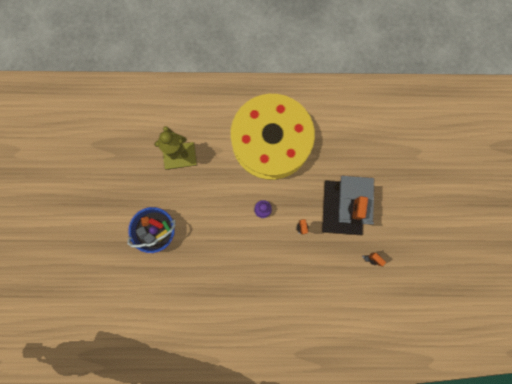

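Orange handles in the side view are at (289,131) in the stand, and smaller ones at (331,147) and (296,181) beside it. In the top view they are at (362,208) in the stand, (303,227) and (377,259). The one in the fork is the largest and is hanging upright, so it fits. The pail is at side (266,331), top (152,231). I'll confirm in an enlarged crop.

Run:
```python
from h import *
s=cv2.imread('pics/s0.png');t=cv2.imread('pics/t0.png')
r=lambda im,x,y,w,h:cv2.resize(im[y:y+h,x:x+w],(400,300),interpolation=cv2.INTER_CUBIC)
cv2.imwrite('pics/c0.png',np.vstack([np.hstack([r(s,240,105,120,90+30)[:,:],r(t,295,160,100,75+40)]),np.hstack([r(s,220,280,100,75+10),r(t,112,190,100,75)])]))
a=np.load('pics/s0.npz');b=np.load('pics/t0.npz')
for n,im in(('s',s),('t',t)):
    h=cv2.cvtColor(im,cv2.COLOR_BGR2HSV)
    for nm,lo,hi in(('or',(5,200,120),(14,255,255)),('blue',(105,150,60),(125,255,255))):
        m=cv2.inRange(h,lo,hi);k,_,st,c=cv2.connectedComponentsWithStats(m)
        for i in range(1,k):
            if st[i,4]>25: print(n,nm,st[i],c[i].round(1))
```

```text
s or [396   2   4  17  29] [397.7   9.8]
s or [501  10   7  18  39] [504.1  17.3]
s or [406  30  23   9 164] [417.   33.8]
s or [280 120  19  22 282] [288.7 129.8]
s or [326 139  12  15 120] [331.2 146. ]
s or [288 173  15  14 159] [294.8 179.2]
s or [246 332  11  14 110] [250.7 338.7]
s blue [ 235  301   60   62 1267] [262.9 328.6]
t blue [130 208  41  24 103] [149.1 214. ]
t blue [139 244  29   8  45] [153.5 248.8]
```

View pics/c0.png

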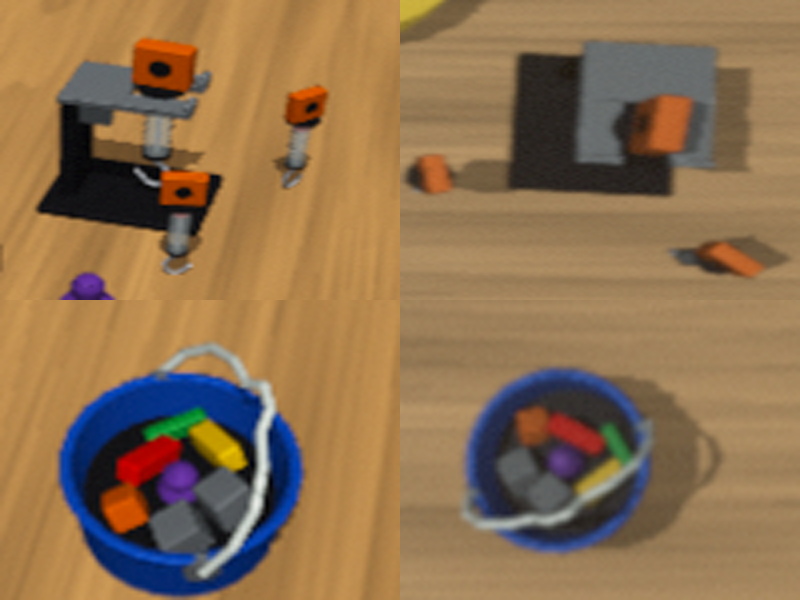

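The crop confirms that the scale in the fork is clearly the largest. The bail is leaning, with its ears near top-view (174,221) and (130,242).

Run:
```python
from h import *
np.set_printoptions(precision=1,suppress=True)
s=np.load('pics/s0.npz');t=np.load('pics/t0.npz')
print('cams',proj(t,[500,0,0]),proj(t,[600,0,0]),proj(t,[500,100,0]))
# handle top-view mask
h=cv2.cvtColor(cv2.imread('pics/t0.png'),cv2.COLOR_BGR2HSV)
m=cv2.inRange(h,(3,170,80),(16,255,255));k,_,st,c=cv2.connectedComponentsWithStats(m)
for i in range(1,k):
    if st[i,4]>25: print(st[i],c[i])
print('ears',onz(t,174.5,221,44),onz(t,129.5,242.5,44))
# pail rim circle via blue contour in top
m=cv2.inRange(h,(100,130,40),(128,255,255)); m[:, :100]=0;m[:,200:]=0
p=np.argwhere(m)[:,::-1].astype(np.float32);print(len(p))
(x,y),r=cv2.minEnclosingCircle(p);e=cv2.fitEllipse(cv2.convexHull(p));print(x,y,r,e,'pail',onz(t,x,y,49),onz(t,*e[0],49))
# scale
print('scale',tri(ray(s,289,129.8),ray(t,362,208)))
# foot corners in top
m=(cv2.inRange(h,(0,0,0),(180,255,45)));m[:,:310]=0;m[:,390:]=0;m[:170]=0;m[245:]=0
cn=max(cv2.findContours(m,0,2)[0],key=cv2.contourArea);print(cv2.boundingRect(cn))
for u,v in((324,181),(323,232),(363,235)):print(onz(t,u,v,10))
print('fork',[onz(t,u,v,140) for u,v in((341,176),(374,177),(339,221))])
```

```text
cams [255.8 249.1] [255.9 208.1] [214.6 249. ]
[276 104   9  10  57] [279.9 108.5]
[250 110   9   9  60] [254.  113.9]
[294 124  10   9  59] [298.2 127.8]
[242 135   9   9  63] [245.8 138.7]
[286 149  10   9  67] [290.5 152.7]
[260 154   9   9  64] [264.  158.1]
[353 197  14  22 233] [360.1 207.9]
[141 217  10   9  65] [145.3 221. ]
[300 220   8  14  88] [303.2 226.4]
[370 253  15  13 105] [377.2 258.7]
ears [564.9 190.6  44. ] [514.9 293.   44. ]
281
151.24192810058594 229.75807189941406 22.685617446899414 ((151.1561737060547, 229.6277313232422), (43.2772216796875, 45.146240234375), 38.96149444580078) pail [544.2 242.7  49. ] [544.5 242.9  49. ]
scale (array([ 584.9, -217.9,  168.9]), [np.float64(0.38723968086197674), np.float64(0.3872396808618843)])
(323, 182, 39, 52)
[ 666.8 -168.2   10. ]
[ 541.2 -163.1   10. ]
[ 534.1 -260.5   10. ]
fork [array([ 656.4, -182.5,  140. ]), array([ 654.6, -254. ,  140. ]), array([ 559.5, -175.6,  140. ])]
```

```bash
cat >> h.py <<'E'
from scipy.spatial.transform import Rotation as Ro
np.set_printoptions(precision=2,suppress=True)
def rel(X,yaw=None,rpy=None):
    s=read_state();R=Ro.from_euler('xyz',s['tool_rot'])
    T=Ro.from_euler('xyz',rpy if rpy is not None else [np.pi,0,yaw if yaw is not None else s['tool_rot'][2]])
    d=R.inv().apply(np.array(X)-s['eef_pos'])/10; a=(R.inv()*T).as_rotvec()
    print('t',s['clock'],'pos',s['eef_pos'],'rpy',s['tool_rot'],'d',d,'a',a.round(3)); return d,a
E
python3 - <<'E'
from h import *
rel([520,260,380])
rel([520,-100,380],np.pi-.05)
E
```

```text
t 0.1 pos [237.06 604.6  205.99] rpy [-3.14 -0.    2.77] d [-38.92 -21.78 -17.36] a [-0. -0.  0.]
t 0.1 pos [237.06 604.6  205.99] rpy [-3.14 -0.    2.77] d [-52.06 -55.3  -17.31] a [-0.   -0.   -0.32]
```

Request:
send_rows(series=[{"dx": -4,"dy": -2.2,"dz": -5},{"dx": -8,"dy": -4.4,"dz": -10},{"dx": -12,"dy": -6.6,"dz": -14},{"dx": -16,"dy": -8.8,"dz": -17.3},{"dx": -20,"dy": -11,"dz": -17.3},{"dx": -24,"dy": -13.2,"dz": -17.3},{"dx": -28,"dy": -15.5,"dz": -17.3},{"dx": -32,"dy": -17.8,"dz": -17.3},{"dx": -36,"dy": -20,"dz": -17.3},{"dx": -38.9,"dy": -21.8,"dz": -17.3}])

```text
invalid input at $.series[0]: expected keys ax, ay, az, dx, dy, dz, hand
```

Request:
send_rows(series=[{"dx": 0},{"dx": 0},{"dx": 0}])

```text
invalid input at $.series[0]: expected keys ax, ay, az, dx, dy, dz, hand
```

Run:
```python
from h import *
w=snap('wrist','w1.png'); print(ray(w,256,192)); rel([520,-100,380],np.pi-.05)
```

```text
(array([161.49, 634.58, 371.79]), array([ 0.29, -0.12, -0.95]))
t 0.15 pos [237.11 604.67 206.11] rpy [-3.14 -0.    2.77] d [-52.07 -55.3  -17.31] a [-0.   -0.   -0.32]
```

View pics/w1.png

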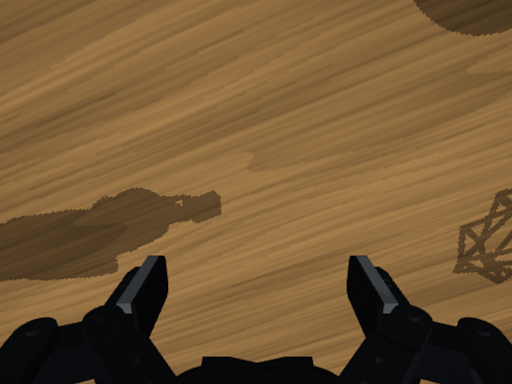

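The wrist picture shows the fingers at the bottom, near (150,290) and (370,290), and bare table, because the move was refused. I'll resend with all keys.

Request:
send_rows(series=[{"ax": 0,"ay": 0,"az": 0,"hand": 0,"dx": -4,"dy": -2.2,"dz": -4},{"ax": 0,"ay": 0,"az": 0,"hand": 0,"dx": -8,"dy": -4.4,"dz": -8},{"ax": 0,"ay": 0,"az": 0,"hand": 0,"dx": -12,"dy": -6.6,"dz": -12},{"ax": 0,"ay": 0,"az": 0,"hand": 0,"dx": -16,"dy": -8.8,"dz": -15},{"ax": 0,"ay": 0,"az": 0,"hand": 0,"dx": -20,"dy": -11,"dz": -17.3},{"ax": 0,"ay": 0,"az": 0,"hand": 0,"dx": -24,"dy": -13.2,"dz": -17.3},{"ax": 0,"ay": 0,"az": 0,"hand": 0,"dx": -28,"dy": -15.5,"dz": -17.3},{"ax": 0,"ay": 0,"az": 0,"hand": 0,"dx": -32,"dy": -17.8,"dz": -17.3},{"ax": 0,"ay": 0,"az": 0,"hand": 0,"dx": -36,"dy": -20,"dz": -17.3},{"ax": 0,"ay": 0,"az": 0,"hand": 0,"dx": -38.9,"dy": -21.8,"dz": -17.3}])

```text
clock: 1.15
eef_pos: [519.9, 259.6, 379.8]
tool_rot: [3.141, -0.0, 2.768]
force: [-0.3, 0.5, 0.5]
width: 85.0
gripper_force: 0.0
```

Request:
send_rows(series=[{"ax": 0,"ay": 0,"az": 0,"dx": 0,"dy": 0,"dz": 0,"hand": 0},{"ax": 0,"ay": 0,"az": 0,"dx": 0,"dy": 0,"dz": 0,"hand": 0},{"ax": 0,"ay": 0,"az": 0,"dx": 0,"dy": 0,"dz": 0,"hand": 0},{"ax": 0,"ay": 0,"az": 0,"dx": 0,"dy": 0,"dz": 0,"hand": 0}])

```text
clock: 1.55
eef_pos: [517.9, 263.0, 379.6]
tool_rot: [3.141, -0.001, 2.771]
force: [-0.8, -0.3, 0.3]
width: 85.4
gripper_force: 0.0
```

Run:
```python
from h import *
w=snap('wrist','w2.png'); print(ray(w,256,192)); rel([520,-100,380],np.pi-.05)
print(proj(w,[543,242,49]))
```

```text
(array([442.18, 292.47, 545.52]), array([ 0.29, -0.11, -0.95]))
t 1.6 pos [517.92 262.96 379.68] rpy [ 3.14 -0.    2.77] d [-13.35 -33.75  -0.05] a [ 0.   -0.   -0.32]
[249.97 163.8 ]
```

View pics/w2.png

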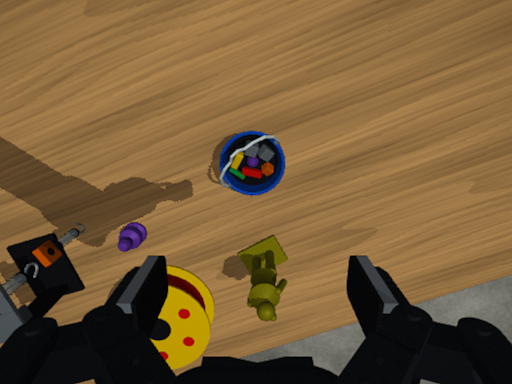

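The wrist view shows the pail at (252,163), with the bail running from ear (223,183) to ear (277,137) and bowing towards (247,150). The stand is at bottom left. I'll work out the bail lean and pail yaw from masks in all three views.

```bash
cat > bail.py <<'E'
from h import *
def wire(img,box):
    x,y,w,h=box; im=img[y:y+h,x:x+w]; hs=cv2.cvtColor(im,cv2.COLOR_BGR2HSV)
    m=cv2.inRange(hs,(0,0,150),(180,70,255)); k,l,st,_=cv2.connectedComponentsWithStats(m,connectivity=8)
    i=1+np.argmax(st[1:,4]); p=np.argwhere(l==i)[:,::-1]+[x,y]; return p
E
python3 - <<'E'
from bail import *
for f,box in(('s0',(225,285,80,85)),('t0',(122,200,60,60)),('w2',(210,125,80,75))):
    d=np.load(f'pics/{f}.npz');im=cv2.imread(f'pics/{f}.png');p=wire(im,box)
    print(f,len(p),p.min(0),p.max(0))
    for C in([543.5,242.5],):
        Y=np.array([-.44,.9]);Y/=np.linalg.norm(Y);X=np.array([Y[1],-Y[0]])  # pail x = Y rotated -90
        res=[]
        for q in p:
            c,r=ray(d,*q);n=np.array([*Y,0]);k=(np.array([*C,44])-c)@n/(r@n);P=c+k*r
            lx=(P[:2]-C)@X;lz=P[2]-44
            if 50<np.hypot(lx,lz)<75 and abs(lx)<70 and lz>0:res.append((*q,lx,lz,np.hypot(lx,lz)))
        r=np.array(res)
        if len(r): print(r[np.argsort(abs(r[:,4]-62))][:12])
    # ends along Y at z=44
    P=np.array([onz(d,*q,44) for q in p]);a=(P[:,:2]-C)@Y;i,j=a.argmin(),a.argmax();print('ends',P[i],P[j],p[i],p[j])
E
```

```text
s0 241 [260 292] [288 357]
[[286.   306.   -34.19  51.46  61.78]
 [287.   306.   -35.99  50.87  62.32]
 [285.   306.   -32.4   52.04  61.3 ]
 [284.   305.   -30.45  55.52  63.33]
 [285.   305.   -32.24  54.95  63.71]
 [287.   307.   -36.16  47.94  60.05]
 [286.   305.   -34.03  54.37  64.14]
 [286.   307.   -34.36  48.54  59.47]
 [287.   305.   -35.83  53.78  64.62]
 [288.   308.   -38.15  44.4   58.54]
 [283.   304.   -28.52  58.98  65.52]
 [284.   304.   -30.3   58.41  65.8 ]]
ends [549.11 167.25  44.  ] [523.66 294.84  44.  ] [271 292] [271 357]
t0 44 [130 243] [154 247]
[[153.   244.   -36.11  49.32  61.12]
 [152.   243.   -33.75  54.37  64.  ]
 [153.   243.   -33.63  45.18  56.32]
 [152.   244.   -36.2   58.43  68.73]]
ends [513.82 236.39  44.  ] [506.86 291.44  44.  ] [154 243] [130 246]
w2 108 [231 135] [273 157]
[[232.   155.   -34.92  50.96  61.78]
 [233.   156.   -32.93  51.56  61.18]
 [232.   156.   -34.38  56.46  66.1 ]
 [232.   154.   -35.47  45.35  57.58]
 [231.   155.   -36.35  55.87  66.65]
 [233.   155.   -33.46  45.95  56.84]
 [231.   156.   -35.79  61.25  70.94]
 [233.   154.   -34.01  40.21  52.66]
 [234.   155.   -31.97  40.82  51.85]]
ends [522.48 217.01  44.  ] [515.43 292.03  44.  ] [231 157] [273 136]
```

Run:
```python
from bail import *
s=np.load('pics/s0.npz');t=np.load('pics/t0.npz');w=np.load('pics/w2.npz')
print(tri(ray(s,286,306),ray(w,232.3,155.5)),tri(ray(s,286,306),ray(t,153,244)))
for n,dx,dz in(('seat',0,0),('bot',0,-7.5),('back',11,0),('lip',14,11.5),('rodfoot',0,25)):
    print(n,[proj(s,[585+q*dx,-218,27+dz]) for q in(1,-1)],proj(w,[585+dx,-218,27+dz]),proj(w,[585-dx,-218,27+dz]))
im=cv2.imread('pics/s0.png')[160:200,265:305];w2=cv2.imread('pics/w2.png')[220:300,0:90]
cv2.imwrite('pics/c1.png',np.hstack([cv2.resize(im,(400,400),interpolation=2),cv2.resize(w2,(400,400),interpolation=2)]))
rel([560,-218,330],np.pi-.05)
```

```text
(array([512.85, 227.34,  95.29]), [np.float64(0.06115472661546226), np.float64(0.061154726615724)]) (array([511.96, 226.51,  94.12]), [np.float64(0.9066098813295511), np.float64(0.9066098813295869)])
seat [array([285.97, 176.21]), array([285.97, 176.21])] [ 31.38 268.15] [ 31.38 268.15]
bot [array([285.82, 178.45]), array([285.82, 178.45])] [ 34.06 266.03] [ 34.06 266.03]
back [array([281.88, 175.62]), array([290.07, 176.8 ])] [ 34.71 272.88] [ 28.02 263.36]
lip [array([280.96, 171.99]), array([291.46, 173.49])] [ 31.49 277.59] [ 22.76 265.29]
rodfoot [array([286.48, 168.6 ]), array([286.48, 168.6 ])] [ 21.98 275.57] [ 21.98 275.57]
t 1.6 pos [517.92 262.96 379.68] rpy [ 3.14 -0.    2.77] d [-21.36 -43.3    4.94] a [ 0.   -0.   -0.32]
```

View pics/c1.png

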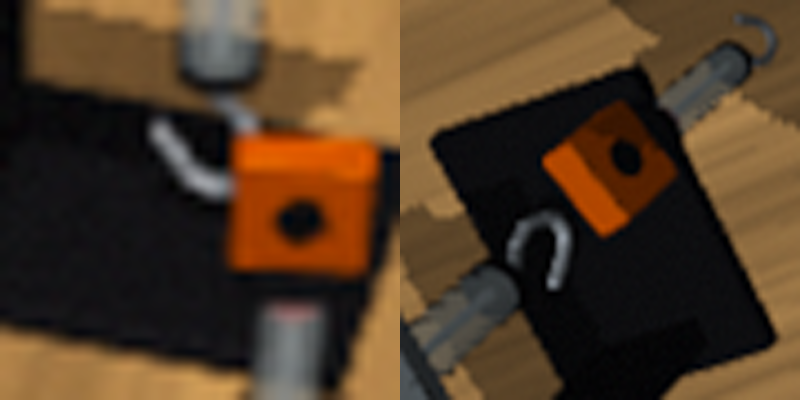

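The left crop shows the hook's lip at side (281,172), on the post side, so the scale's +x is about world +x. The crown is at about (512.5,227,95), leaning 0.6 rad towards the robot. Next I move over the stand.

Request:
send_rows(series=[{"ax": 0,"ay": 0,"az": -0.05,"hand": 0,"dx": -2,"dy": -4.3,"dz": 0.5},{"ax": 0,"ay": 0,"az": -0.1,"hand": 0,"dx": -4,"dy": -8.6,"dz": 1},{"ax": 0,"ay": 0,"az": -0.15,"hand": 0,"dx": -6,"dy": -12.9,"dz": 1.5},{"ax": 0,"ay": 0,"az": -0.2,"hand": 0,"dx": -8,"dy": -17.2,"dz": 2},{"ax": 0,"ay": 0,"az": -0.25,"hand": 0,"dx": -10,"dy": -21.5,"dz": 2.5},{"ax": 0,"ay": 0,"az": -0.3,"hand": 0,"dx": -12,"dy": -25.8,"dz": 3},{"ax": 0,"ay": 0,"az": -0.32,"hand": 0,"dx": -14.1,"dy": -30.1,"dz": 3.5},{"ax": 0,"ay": 0,"az": -0.32,"hand": 0,"dx": -16.4,"dy": -34.4,"dz": 4},{"ax": 0,"ay": 0,"az": -0.32,"hand": 0,"dx": -18.9,"dy": -38.7,"dz": 4.5},{"ax": 0,"ay": 0,"az": -0.32,"hand": 0,"dx": -21.4,"dy": -43.3,"dz": 5}])

```text
clock: 2.6
eef_pos: [560.4, -217.8, 330.0]
tool_rot: [3.141, 0.001, 3.09]
force: [0.3, -0.1, 0.5]
width: 85.5
gripper_force: 0.0
```

Request:
send_rows(series=[{"ax": 0,"ay": 0,"az": 0,"hand": 0,"dx": -1,"dy": 0,"dz": 2},{"ax": 0,"ay": 0,"az": 0,"hand": 0,"dx": -2.5,"dy": 0,"dz": 5},{"ax": 0,"ay": 0,"az": 0,"hand": 0,"dx": -2.5,"dy": 0,"dz": 8},{"ax": 0,"ay": 0,"az": 0,"hand": 0,"dx": -2.5,"dy": 0,"dz": 8},{"ax": 0,"ay": 0,"az": 0,"hand": 0,"dx": -2.5,"dy": 0,"dz": 8},{"ax": 0,"ay": 0,"az": 0,"hand": 0,"dx": -2.5,"dy": 0,"dz": 8}])

```text
clock: 3.2
eef_pos: [585.8, -218.8, 252.1]
tool_rot: [-3.141, 0.003, 3.088]
force: [0.0, 0.7, -1.0]
width: 85.3
gripper_force: 0.0
```

Run:
```python
from h import *
d=snap('wrist','w3.png')
im=cv2.imread('pics/w3.png');h=cv2.cvtColor(im,cv2.COLOR_BGR2HSV)
m=cv2.inRange(h,(3,170,60),(16,255,255));k,l,st,c=cv2.connectedComponentsWithStats(m)
for i in range(1,k):
    if st[i,4]>40: print(st[i],c[i])
rel([585,-218,149],np.pi-.05)
for dx in(-22,22):
  for dy in(-9,9): print(proj(d,[585+dx,-218+dy,190]),end=' ')
```

```text
[182  44  39  36 645] [201.18  61.78]
[361 113  26  38 712] [374.58 130.92]
[ 250  160   29   64 1430] [263.84 191.44]
[334 232  38  32  49] [351.8  245.24]
t 3.25 pos [ 585.78 -218.91  252.19] rpy [-3.14  0.    3.09] d [ 0.12  0.1  10.32] a [-0.  0. -0.]
[244.   173.02] [268.07 171.8 ] [247.64 226.82] [270.35 225.73]
```

View pics/w3.png

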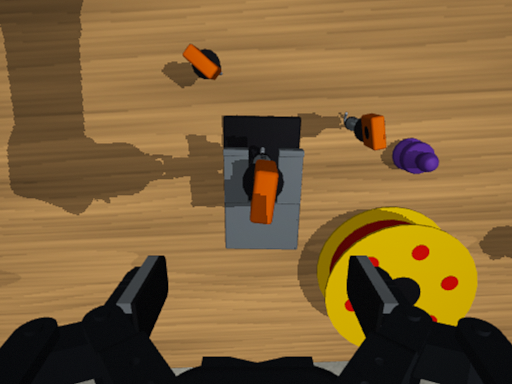

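The handle is at (264,191) in the fork. The two small scales are at (201,62) and (374,131). Next I measure the bright top face of the handle.

Run:
```python
from h import *
d=np.load('pics/w3.npz');im=cv2.imread('pics/w3.png');r=im[155:230,240:290]
h=cv2.cvtColor(r,cv2.COLOR_BGR2HSV);m0=cv2.inRange(h,(3,170,60),(16,255,255))>0
v=h[:,:,2];print(np.histogram(v[m0],bins=10))
th=cv2.threshold(v[m0].reshape(-1,1),0,255,cv2.THRESH_OTSU)[0]
m=((v>th)&m0).astype(np.uint8)
for y in range(2,72,5):
    a=np.where(m0[y])[0];b=np.where(m[y])[0]
    print(155+y,(a.min()+240,a.max()+240) if len(a) else '',(b.min()+240,b.max()+240) if len(b) else '')
p=np.argwhere(m)[:,::-1]+[240,155]
P=np.array([onz(d,*q,190)[:2] for q in p],np.float32)
R=cv2.minAreaRect(P);print(th,R)
# fork edges: grey outer at z=140
for q in((224,150),(302,150),(226,248),(299,248)):print(onz(d,*q,140))
```

```text
(array([ 25,  40, 212,  53, 382,  37,  32,  77, 105, 467]), array([ 60. ,  74.9,  89.8, 104.7, 119.6, 134.5, 149.4, 164.3, 179.2,
       194.1, 209. ]))
157  
162 (np.int64(256), np.int64(274)) 
167 (np.int64(255), np.int64(276)) 
172 (np.int64(255), np.int64(277)) (np.int64(257), np.int64(271))
177 (np.int64(254), np.int64(278)) (np.int64(256), np.int64(277))
182 (np.int64(254), np.int64(277)) (np.int64(256), np.int64(276))
187 (np.int64(253), np.int64(276)) (np.int64(255), np.int64(275))
192 (np.int64(253), np.int64(276)) (np.int64(255), np.int64(274))
197 (np.int64(252), np.int64(275)) (np.int64(266), np.int64(274))
202 (np.int64(251), np.int64(274)) (np.int64(266), np.int64(273))
207 (np.int64(251), np.int64(273)) (np.int64(266), np.int64(272))
212 (np.int64(251), np.int64(272)) (np.int64(266), np.int64(272))
217 (np.int64(250), np.int64(271)) (np.int64(267), np.int64(271))
222 (np.int64(254), np.int64(270)) (np.int64(267), np.int64(270))
155.0 ((583.184814453125, -213.1282501220703), (15.677886009216309, 41.51357650756836), 80.30227661132812)
[ 553.94 -246.18  140.  ]
[ 557.57 -176.86  140.  ]
[ 651.35 -252.58  140.  ]
[ 655.14 -180.45  140.  ]
```

The handle centre is about (584,-213), with yaw about -0.17. I'll descend and grip.

Run:
```python
from h import *
rel([584,-213,150],np.pi-.17)
```

```text
t 3.25 pos [ 585.78 -218.91  252.19] rpy [-3.14  0.    3.09] d [ 0.24  0.59 10.22] a [-0.    0.    0.12]
```

Request:
send_rows(series=[{"ax": 0,"ay": 0,"az": 0.06,"hand": 0,"dx": 0.1,"dy": 0.3,"dz": 1},{"ax": 0,"ay": 0,"az": 0.12,"hand": 0,"dx": 0.2,"dy": 0.6,"dz": 3},{"ax": 0,"ay": 0,"az": 0.12,"hand": 0,"dx": 0.2,"dy": 0.6,"dz": 5},{"ax": 0,"ay": 0,"az": 0.12,"hand": 0,"dx": 0.2,"dy": 0.6,"dz": 7},{"ax": 0,"ay": 0,"az": 0.12,"hand": 0,"dx": 0.2,"dy": 0.6,"dz": 8.5},{"ax": 0,"ay": 0,"az": 0.12,"hand": 0,"dx": 0.2,"dy": 0.6,"dz": 9.5},{"ax": 0,"ay": 0,"az": 0.12,"hand": 0,"dx": 0.2,"dy": 0.6,"dz": 10.2},{"ax": 0,"ay": 0,"az": 0.12,"hand": 0,"dx": 0.2,"dy": 0.6,"dz": 10.2},{"ax": 0,"ay": 0,"az": 0.12,"hand": 0,"dx": 0.2,"dy": 0.6,"dz": 10.2},{"ax": 0,"ay": 0,"az": 0.12,"hand": 0,"dx": 0.2,"dy": 0.6,"dz": 10.2}])

```text
clock: 4.25
eef_pos: [583.6, -212.9, 148.9]
tool_rot: [-3.141, 0.002, 2.968]
force: [0.3, 0.4, -0.2]
width: 85.5
gripper_force: 0.0
```

Request:
send_rows(series=[{"ax": 0,"ay": 0,"az": 0,"hand": 0.4,"dx": 0,"dy": 0,"dz": 0},{"ax": 0,"ay": 0,"az": 0,"hand": 0.6,"dx": 0,"dy": 0,"dz": 0},{"ax": 0,"ay": 0,"az": 0,"hand": 0.7,"dx": 0,"dy": 0,"dz": 0},{"ax": 0,"ay": 0,"az": 0,"hand": 0.8,"dx": 0,"dy": 0,"dz": 0},{"ax": 0,"ay": 0,"az": 0,"hand": 0.9,"dx": 0,"dy": 0,"dz": 0},{"ax": 0,"ay": 0,"az": 0,"hand": 1,"dx": 0,"dy": 0,"dz": 0},{"ax": 0,"ay": 0,"az": 0,"hand": 1,"dx": 0,"dy": 0,"dz": 0},{"ax": 0,"ay": 0,"az": 0,"hand": 1,"dx": 0,"dy": 0,"dz": 0},{"ax": 0,"ay": 0,"az": 0,"hand": 1,"dx": 0,"dy": 0,"dz": 0},{"ax": 0,"ay": 0,"az": 0,"hand": 1,"dx": 0,"dy": 0,"dz": 0}])

```text
clock: 5.25
eef_pos: [583.1, -212.8, 148.2]
tool_rot: [-3.141, 0.0, 2.968]
force: [-0.9, -1.6, 2.4]
width: 16.5
gripper_force: 60.3
```

Run:
```python
from h import *
s=read_state();print(s['width'],s['gripper_force'],s['eef_pos'],s['tool_rot'],s['force'])
rel([515,-206,158]); rel([460,-150,290])
```

```text
16.523531518606184 60.25435209274292 [ 583.09 -212.83  148.22] [-3.14  0.    2.97] [-0.95 -1.6   2.39]
t 5.25 pos [ 583.09 -212.83  148.22] rpy [-3.14  0.    2.97] d [ 6.82 -0.51 -0.98] a [-0.  0. -0.]
t 5.25 pos [ 583.09 -212.83  148.22] rpy [-3.14  0.    2.97] d [ 13.21   4.05 -14.18] a [-0.  0. -0.]
```

Request:
send_rows(series=[{"ax": 0,"ay": 0,"az": 0,"hand": 1,"dx": 0,"dy": 0,"dz": -0.4},{"ax": 0,"ay": 0,"az": 0,"hand": 1,"dx": 0,"dy": 0,"dz": -0.8},{"ax": 0,"ay": 0,"az": 0,"hand": 1,"dx": 0,"dy": 0,"dz": -1.2},{"ax": 0,"ay": 0,"az": 0,"hand": 1,"dx": 0,"dy": 0,"dz": -1.3},{"ax": 0,"ay": 0,"az": 0,"hand": 1,"dx": 0,"dy": 0,"dz": -1.3}])

```text
clock: 5.75
eef_pos: [583.1, -212.6, 161.3]
tool_rot: [3.142, 0.0, 2.968]
force: [-0.3, 0.5, -1.1]
width: 16.7
gripper_force: 59.9
```

Request:
send_rows(series=[{"ax": 0,"ay": 0,"az": 0,"hand": 1,"dx": 0.5,"dy": -0.05,"dz": 0},{"ax": 0,"ay": 0,"az": 0,"hand": 1,"dx": 1.5,"dy": -0.2,"dz": 0},{"ax": 0,"ay": 0,"az": 0,"hand": 1,"dx": 2.5,"dy": -0.3,"dz": 0},{"ax": 0,"ay": 0,"az": 0,"hand": 1,"dx": 3.5,"dy": -0.45,"dz": 0},{"ax": 0,"ay": 0,"az": 0,"hand": 1,"dx": 4.5,"dy": -0.55,"dz": 0},{"ax": 0,"ay": 0,"az": 0,"hand": 1,"dx": 5.5,"dy": -0.7,"dz": 0},{"ax": 0,"ay": 0,"az": 0,"hand": 1,"dx": 6.5,"dy": -0.8,"dz": 0},{"ax": 0,"ay": 0,"az": 0,"hand": 1,"dx": 7.5,"dy": -0.95,"dz": 0},{"ax": 0,"ay": 0,"az": 0,"hand": 1,"dx": 8.5,"dy": -1.05,"dz": 0},{"ax": 0,"ay": 0,"az": 0,"hand": 1,"dx": 8.5,"dy": -1.05,"dz": 0}])

```text
clock: 6.75
eef_pos: [495.6, -208.3, 161.1]
tool_rot: [3.141, -0.001, 2.967]
force: [0.3, 0.5, -0.7]
width: 16.5
gripper_force: 59.9
```

Request:
send_rows(series=[{"ax": 0,"ay": 0,"az": 0,"hand": 1,"dx": 0,"dy": 0,"dz": -1},{"ax": 0,"ay": 0,"az": 0,"hand": 1,"dx": 0,"dy": 0,"dz": -3},{"ax": 0,"ay": 0,"az": 0,"hand": 1,"dx": 0,"dy": 0,"dz": -5.5},{"ax": 0,"ay": 0,"az": 0,"hand": 1,"dx": 0,"dy": 0,"dz": -8.5},{"ax": 0,"ay": 0,"az": 0,"hand": 1,"dx": 0,"dy": 0,"dz": -11},{"ax": 0,"ay": 0,"az": 0,"hand": 1,"dx": 0,"dy": 0,"dz": -13},{"ax": 0,"ay": 0,"az": 0,"hand": 1,"dx": 0,"dy": 0,"dz": -14},{"ax": 0,"ay": 0,"az": 0,"hand": 1,"dx": 0,"dy": 0,"dz": -14}])

```text
clock: 7.55
eef_pos: [498.7, -208.6, 302.6]
tool_rot: [-3.141, 0.004, 2.968]
force: [0.1, -0.0, -0.5]
width: 16.5
gripper_force: 59.9
```

Run:
```python
from h import *
s=read_state();print(s['width'],s['gripper_force'],s['force'],s['qpos'])
X=np.array([.9,.44]);X/=np.linalg.norm(X)
cr=np.array([512.6,227.2])
rel([*(cr-50*X),300],np.pi+.455)
d,a=rel([*(cr-50*X),300],.455)
```

```text
16.467754978187088 59.904754757881165 [ 0.07 -0.03 -0.49] [ 0.17  0.38  0.25  1.7  -0.1   1.08  1.85]
t 7.55 pos [ 498.67 -208.57  302.64] rpy [-3.14  0.    2.97] d [10.2  40.23  0.21] a [-0.    0.   -0.63]
t 7.55 pos [ 498.67 -208.57  302.64] rpy [-3.14  0.    2.97] d [10.2  40.23  0.21] a [0.   0.   2.51]
```

Request:
send_rows(series=[{"ax": 0,"ay": 0,"az": -0.06,"hand": 1,"dx": 0.7,"dy": 2.5,"dz": 0},{"ax": 0,"ay": 0,"az": -0.12,"hand": 1,"dx": 1.7,"dy": 6.5,"dz": 0},{"ax": 0,"ay": 0,"az": -0.19,"hand": 1,"dx": 2.8,"dy": 11,"dz": 0},{"ax": 0,"ay": 0,"az": -0.26,"hand": 1,"dx": 4,"dy": 15.5,"dz": 0},{"ax": 0,"ay": 0,"az": -0.33,"hand": 1,"dx": 5.1,"dy": 20,"dz": 0},{"ax": 0,"ay": 0,"az": -0.4,"hand": 1,"dx": 6.2,"dy": 24.5,"dz": 0},{"ax": 0,"ay": 0,"az": -0.47,"hand": 1,"dx": 7.4,"dy": 29,"dz": 0},{"ax": 0,"ay": 0,"az": -0.54,"hand": 1,"dx": 8.5,"dy": 33.5,"dz": 0},{"ax": 0,"ay": 0,"az": -0.6,"hand": 1,"dx": 9.5,"dy": 37.5,"dz": 0},{"ax": 0,"ay": 0,"az": -0.63,"hand": 1,"dx": 10.2,"dy": 40.2,"dz": 0}])

```text
clock: 8.55
eef_pos: [465.1, 208.9, 299.8]
tool_rot: [3.14, -0.002, -2.68]
force: [-0.3, -0.1, -0.2]
width: 16.5
gripper_force: 59.9
```

Request:
send_rows(series=[{"ax": 0,"ay": 0,"az": 0,"hand": 1,"dx": 0,"dy": 0,"dz": 1},{"ax": 0,"ay": 0,"az": 0,"hand": 1,"dx": 0,"dy": 0,"dz": 3},{"ax": 0,"ay": 0,"az": 0,"hand": 1,"dx": 0,"dy": 0,"dz": 5.5},{"ax": 0,"ay": 0,"az": 0,"hand": 1,"dx": 0,"dy": 0,"dz": 8},{"ax": 0,"ay": 0,"az": 0,"hand": 1,"dx": 0,"dy": 0,"dz": 9.7},{"ax": 0,"ay": 0,"az": 0,"hand": 1,"dx": 0,"dy": 0,"dz": 10.4},{"ax": 0,"ay": 0,"az": 0,"hand": 1,"dx": 0,"dy": 0,"dz": 10.4},{"ax": 0,"ay": 0,"az": 0,"hand": 1,"dx": 0,"dy": 0,"dz": 10.4}])

```text
clock: 9.35
eef_pos: [466.9, 205.2, 197.3]
tool_rot: [-3.142, 0.0, -2.686]
force: [-0.5, 1.2, -1.3]
width: 16.4
gripper_force: 59.9
```

Run:
```python
from h import *
a=snap('side','s4.png');b=snap('wrist','w4.png')
s=read_state();e=s['eef_pos'];print(e,s['tool_rot'],s['clock'])
X=np.array([.9,.44,0]);X/=np.linalg.norm(X)
se=e+[0,0,-121]
for n,p in(('seat',se),('bot',se-[0,0,7.5]),('lip',se+14*X+[0,0,11.5]),('back',se-11*X),('tubeend',e+[0,0,-88]),('crown',[512.6,227.2,95.3])):print(n,p,proj(a,p),proj(b,p))
def crop(f,p,w):
    im=cv2.imread(f);x,y=int(p[0]-w/2),int(p[1]-w/2);x=max(x,0);y=max(y,0);print(f,x,y);return cv2.resize(im[y:y+w,x:x+w],(400,400),interpolation=2)
m=(se+np.array([512.6,227.2,95.3]))/2
cv2.imwrite('pics/c4.png',np.hstack([crop('pics/s4.png',proj(a,m),80),crop('pics/w4.png',proj(b,m),100)]))
```

```text
[467.22 205.53 197.86] [ 3.14  0.   -2.69] 9.45
seat [467.22 205.53  76.86] [313.28 306.86] [256.73 180.28]
bot [467.22 205.53  69.36] [312.87 309.38] [256.73 178.16]
lip [479.8  211.68  88.36] [306.22 304.49] [256.71 198.22]
back [457.34 200.7   76.86] [319.23 305.65] [256.75 168.97]
tubeend [467.22 205.53 109.86] [315.15 295.36] [256.76 190.97]
crown [512.6, 227.2, 95.3] [286.13 305.94] [256.16 236.97]
pics/s4.png 259 266
pics/w4.png 206 158
```

View pics/c4.png

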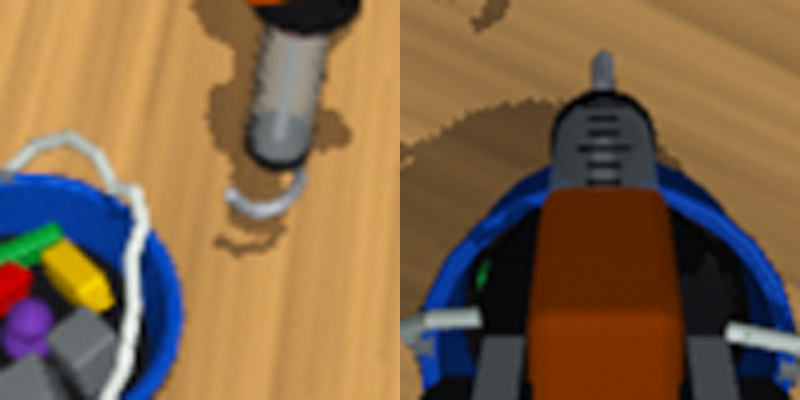

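The hook is where predicted: lip at side (305,304), crown hump at (286,306). I'll advance 44 mm along the mouth.

Request:
send_rows(series=[{"ax": 0,"ay": 0,"az": 0,"hand": 1,"dx": -0.4,"dy": 0,"dz": 0},{"ax": 0,"ay": 0,"az": 0,"hand": 1,"dx": -1,"dy": 0,"dz": 0},{"ax": 0,"ay": 0,"az": 0,"hand": 1,"dx": -1.6,"dy": 0,"dz": 0},{"ax": 0,"ay": 0,"az": 0,"hand": 1,"dx": -2.2,"dy": 0,"dz": 0},{"ax": 0,"ay": 0,"az": 0,"hand": 1,"dx": -2.7,"dy": 0,"dz": 0},{"ax": 0,"ay": 0,"az": 0,"hand": 1,"dx": -3.2,"dy": 0,"dz": 0},{"ax": 0,"ay": 0,"az": 0,"hand": 1,"dx": -3.7,"dy": 0,"dz": 0},{"ax": 0,"ay": 0,"az": 0,"hand": 1,"dx": -4.2,"dy": 0,"dz": 0},{"ax": 0,"ay": 0,"az": 0,"hand": 1,"dx": -4.5,"dy": 0,"dz": 0},{"ax": 0,"ay": 0,"az": 0,"hand": 1,"dx": -4.5,"dy": 0,"dz": 0}])

```text
clock: 10.45
eef_pos: [507.3, 225.4, 197.0]
tool_rot: [3.142, 0.0, -2.685]
force: [0.0, 0.2, -1.3]
width: 16.5
gripper_force: 59.9
```

Request:
send_rows(series=[{"ax": 0,"ay": 0,"az": 0,"hand": 1,"dx": 0,"dy": 0,"dz": 0},{"ax": 0,"ay": 0,"az": 0,"hand": 1,"dx": 0,"dy": 0,"dz": 0},{"ax": 0,"ay": 0,"az": 0,"hand": 1,"dx": 0,"dy": 0,"dz": 0}])

```text
clock: 10.75
eef_pos: [506.7, 225.1, 197.1]
tool_rot: [3.142, -0.0, -2.685]
force: [-0.5, -0.5, -0.7]
width: 16.6
gripper_force: 59.9
```

Run:
```python
from h import *
a=snap('side','s5.png');s=read_state();e=s['eef_pos'];print(e,s['tool_rot'],s['clock'],s['force'])
X=np.array([.9,.44,0]);X/=np.linalg.norm(X);se=e+[0,0,-121]
for n,p in(('seat',se),('lip',se+14*X+[0,0,11.5]),('back',se-11*X),('crown',[512.6,227.2,95.3])):print(n,p,proj(a,p))
im=cv2.imread('pics/s5.png')[275:325,255:315];cv2.imwrite('pics/c5.png',cv2.resize(im,(780,600),interpolation=2)[:600])
```

```text
[506.78 225.11 197.08] [ 3.14 -0.   -2.69] 10.8 [-0.1  -1.12 -0.59]
seat [506.78 225.11  76.08] [289.06 312.17]
lip [519.35 231.26  87.58] [281.57 309.85]
back [496.89 220.28  76.08] [295.15 310.93]
crown [512.6, 227.2, 95.3] [286.13 305.94]
```

View pics/c5.png

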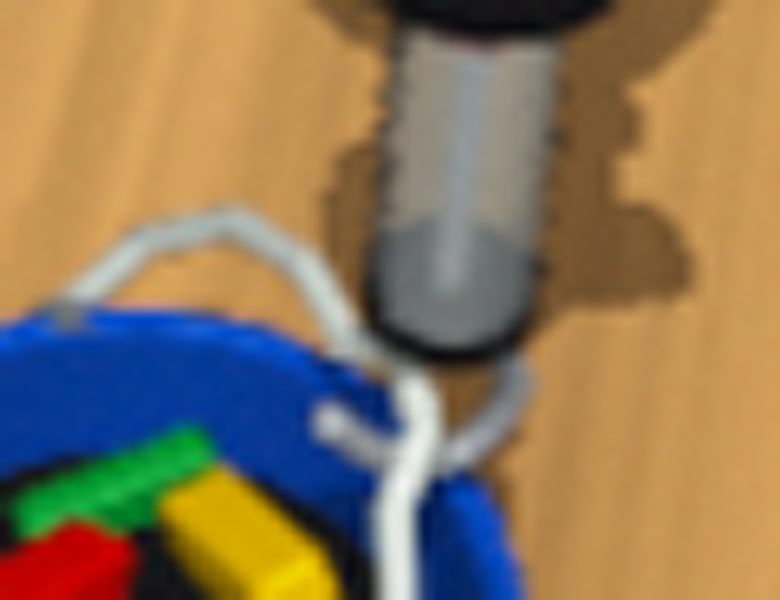

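The wire at crop (410,400) lies over the mouth, between the lip tip (325,415) and the back. I'll raise to seat it, then follow the bail's arc to upright.

Request:
send_rows(series=[{"ax": 0,"ay": 0,"az": 0,"hand": 1,"dx": -0.1,"dy": 0,"dz": -0.3},{"ax": 0,"ay": 0,"az": 0,"hand": 1,"dx": -0.2,"dy": 0,"dz": -0.6},{"ax": 0,"ay": 0,"az": 0,"hand": 1,"dx": -0.3,"dy": 0,"dz": -0.9},{"ax": 0,"ay": 0,"az": 0,"hand": 1,"dx": -0.4,"dy": 0,"dz": -1.2},{"ax": 0,"ay": 0,"az": 0,"hand": 1,"dx": -0.5,"dy": 0,"dz": -1.5},{"ax": 0,"ay": 0,"az": 0,"hand": 1,"dx": -0.6,"dy": 0,"dz": -1.8},{"ax": 0,"ay": 0,"az": 0,"hand": 1,"dx": -0.6,"dy": 0,"dz": -1.9},{"ax": 0,"ay": 0,"az": 0,"hand": 1,"dx": -0.6,"dy": 0,"dz": -1.9}])

```text
clock: 11.6
eef_pos: [512.4, 227.8, 216.1]
tool_rot: [3.142, 0.0, -2.685]
force: [0.6, -0.0, -0.6]
width: 16.8
gripper_force: 59.8
```

Request:
send_rows(series=[{"ax": 0,"ay": 0,"az": 0,"hand": 1,"dx": -0.37,"dy": 0,"dz": -0.23},{"ax": 0,"ay": 0,"az": 0,"hand": 1,"dx": -0.77,"dy": 0,"dz": -0.44},{"ax": 0,"ay": 0,"az": 0,"hand": 1,"dx": -1.17,"dy": 0,"dz": -0.62},{"ax": 0,"ay": 0,"az": 0,"hand": 1,"dx": -1.57,"dy": 0,"dz": -0.76},{"ax": 0,"ay": 0,"az": 0,"hand": 1,"dx": -1.97,"dy": 0,"dz": -0.88},{"ax": 0,"ay": 0,"az": 0,"hand": 1,"dx": -2.37,"dy": 0,"dz": -0.96},{"ax": 0,"ay": 0,"az": 0,"hand": 1,"dx": -2.77,"dy": 0,"dz": -1.02},{"ax": 0,"ay": 0,"az": 0,"hand": 1,"dx": -3.17,"dy": 0,"dz": -1.05},{"ax": 0,"ay": 0,"az": 0,"hand": 1,"dx": -3.47,"dy": 0,"dz": -1.06},{"ax": 0,"ay": 0,"az": 0,"hand": 1,"dx": -3.47,"dy": 0,"dz": -1.06}])

```text
clock: 12.6
eef_pos: [543.9, 243.3, 226.6]
tool_rot: [3.142, 0.0, -2.685]
force: [0.8, -0.4, -0.9]
width: 17.0
gripper_force: 59.8
```

Run:
```python
from h import *
a=snap('side','s6.png');b=snap('top','t6.png');s=read_state();e=s['eef_pos'];print(e,s['tool_rot'],s['clock'],s['force'])
for f,box in(('s0',(228,295,75,72)),('s6',(228,295,75,72))):
    im=cv2.imread(f'pics/{f}.png');h=cv2.cvtColor(im,cv2.COLOR_BGR2HSV);m=cv2.inRange(h,(105,150,60),(125,255,255));p=np.argwhere(m)[:,::-1];p=p[(p[:,1]>290)&(p[:,0]<310)&(p[:,0]>225)];print(f,p.min(0),p.max(0),len(p))
X=np.array([.9,.44,0]);X/=np.linalg.norm(X);se=e+[0,0,-121]
for n,p in(('seat',se),('lip',se+14*X+[0,0,11.5]),('crown',[543.5,242.5,106])):print(n,p,proj(a,p))
im=cv2.imread('pics/s6.png')[265:365,220:320];cv2.imwrite('pics/c6.png',cv2.resize(im,(600,600),interpolation=2))
```

```text
[543.43 243.13 226.59] [ 3.14 -0.   -2.69] 12.7 [ 0.34  0.18 -0.62]
s0 [235 301] [294 362] 1273
s6 [235 301] [294 362] 1275
seat [543.43 243.13 105.59] [266.55 306.68]
lip [556.01 249.28 117.09] [258.43 304.18]
crown [543.5, 242.5, 106] [266.59 306.21]
```

Request:
send_rows(series=[{"ax": 0,"ay": 0,"az": 0,"hand": 1,"dx": 0,"dy": 0,"dz": -0.15},{"ax": 0,"ay": 0,"az": 0,"hand": 1,"dx": 0,"dy": 0,"dz": -0.3},{"ax": 0,"ay": 0,"az": 0,"hand": 1,"dx": 0,"dy": 0,"dz": -0.45},{"ax": 0,"ay": 0,"az": 0,"hand": 1,"dx": 0,"dy": 0,"dz": -0.6},{"ax": 0,"ay": 0,"az": 0,"hand": 1,"dx": 0,"dy": 0,"dz": -0.75},{"ax": 0,"ay": 0,"az": 0,"hand": 1,"dx": 0,"dy": 0,"dz": -0.9},{"ax": 0,"ay": 0,"az": 0,"hand": 1,"dx": 0,"dy": 0,"dz": -1.05},{"ax": 0,"ay": 0,"az": 0,"hand": 1,"dx": 0,"dy": 0,"dz": -1.2},{"ax": 0,"ay": 0,"az": 0,"hand": 1,"dx": 0,"dy": 0,"dz": -1.35},{"ax": 0,"ay": 0,"az": 0,"hand": 1,"dx": 0,"dy": 0,"dz": -1.5}])

```text
clock: 13.7
eef_pos: [543.3, 243.1, 241.7]
tool_rot: [3.142, -0.0, -2.685]
force: [-0.3, -0.2, -3.1]
width: 16.6
gripper_force: 59.6
```

Run:
```python
from h import *
a=snap('side','s7.png');s=read_state();e=s['eef_pos'];print(e,s['clock'],s['force'])
im=cv2.imread('pics/s7.png')[255:365,215:325];cv2.imwrite('pics/c7.png',cv2.resize(im,(600,600),interpolation=2))
```

```text
[543.51 243.13 241.89] 13.75 [ 0.36 -0.01 -3.01]
```

View pics/c7.png

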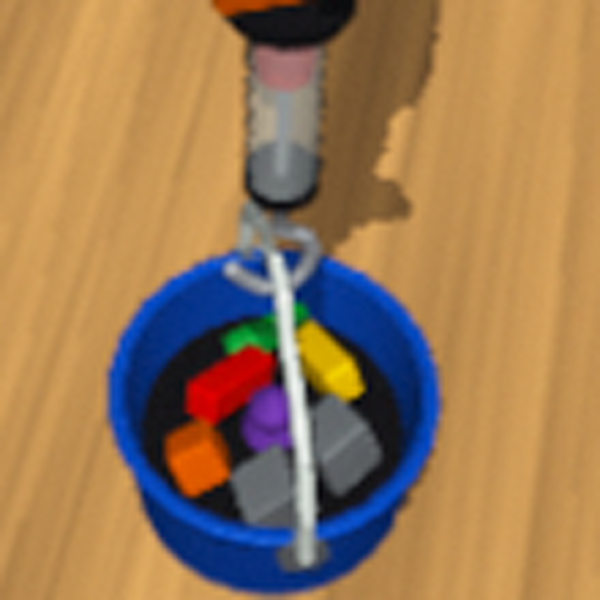

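The bail is upright, the wire is in the hook at crop (275,265), and the spring is stretching. I'll keep lifting slowly and watch for the force to level off.

Request:
send_rows(series=[{"ax": 0,"ay": 0,"az": 0,"hand": 1,"dx": 0,"dy": 0,"dz": -0.1},{"ax": 0,"ay": 0,"az": 0,"hand": 1,"dx": 0,"dy": 0,"dz": -0.2},{"ax": 0,"ay": 0,"az": 0,"hand": 1,"dx": 0,"dy": 0,"dz": -0.3},{"ax": 0,"ay": 0,"az": 0,"hand": 1,"dx": 0,"dy": 0,"dz": -0.4},{"ax": 0,"ay": 0,"az": 0,"hand": 1,"dx": 0,"dy": 0,"dz": -0.5},{"ax": 0,"ay": 0,"az": 0,"hand": 1,"dx": 0,"dy": 0,"dz": -0.6},{"ax": 0,"ay": 0,"az": 0,"hand": 1,"dx": 0,"dy": 0,"dz": -0.7},{"ax": 0,"ay": 0,"az": 0,"hand": 1,"dx": 0,"dy": 0,"dz": -0.8},{"ax": 0,"ay": 0,"az": 0,"hand": 1,"dx": 0,"dy": 0,"dz": -0.9},{"ax": 0,"ay": 0,"az": 0,"hand": 1,"dx": 0,"dy": 0,"dz": -1.0}])

```text
clock: 14.75
eef_pos: [543.4, 243.1, 251.6]
tool_rot: [3.142, -0.0, -2.685]
force: [-0.2, 0.9, -3.7]
width: 16.4
gripper_force: 59.4
```

```bash
cat > chk.py <<'E'
from h import *
import sys
a=snap('side',sys.argv[1]+'.png');F=[];s=read_state()
def pail(f):
    im=cv2.imread(f'pics/{f}.png');h=cv2.cvtColor(im,cv2.COLOR_BGR2HSV);m=cv2.inRange(h,(105,150,60),(125,255,255));p=np.argwhere(m)[:,::-1];p=p[(p[:,1]>285)&(p[:,0]<310)&(p[:,0]>225)]
    q=p[(p[:,0]>255)&(p[:,0]<275)];o=cv2.boxPoints(cv2.minAreaRect(p.astype(np.float32)))
    # soft lower edge: mean over columns of last blue row
    lo=[p[p[:,0]==c][:,1].max() for c in range(245,285)];up=[p[p[:,0]==c][:,1].min() for c in range(240,256)]
    return p.min(0),p.max(0),np.mean(lo),np.mean(up)
print(s['eef_pos'],s['clock'],s['force'],s['qd'].max());print(pail('s6'));print(pail(sys.argv[1]))
E
python3 chk.py s8
```

```text
[543.51 243.1  251.82] 14.8 [-0.27 -0.11 -3.86] 0.0017446985590479588
(array([235, 301]), array([294, 362]), np.float64(359.5), np.float64(306.125))
(array([235, 301]), array([294, 362]), np.float64(359.5), np.float64(306.125))
```

Still on the table, and the force is rising.

Request:
send_rows(series=[{"ax": 0,"ay": 0,"az": 0,"hand": 1,"dx": 0,"dy": 0,"dz": -0.1},{"ax": 0,"ay": 0,"az": 0,"hand": 1,"dx": 0,"dy": 0,"dz": -0.2},{"ax": 0,"ay": 0,"az": 0,"hand": 1,"dx": 0,"dy": 0,"dz": -0.3},{"ax": 0,"ay": 0,"az": 0,"hand": 1,"dx": 0,"dy": 0,"dz": -0.4},{"ax": 0,"ay": 0,"az": 0,"hand": 1,"dx": 0,"dy": 0,"dz": -0.5},{"ax": 0,"ay": 0,"az": 0,"hand": 1,"dx": 0,"dy": 0,"dz": -0.6},{"ax": 0,"ay": 0,"az": 0,"hand": 1,"dx": 0,"dy": 0,"dz": -0.7},{"ax": 0,"ay": 0,"az": 0,"hand": 1,"dx": 0,"dy": 0,"dz": -0.8},{"ax": 0,"ay": 0,"az": 0,"hand": 1,"dx": 0,"dy": 0,"dz": -0.9},{"ax": 0,"ay": 0,"az": 0,"hand": 1,"dx": 0,"dy": 0,"dz": -1.0}])

```text
clock: 15.8
eef_pos: [543.4, 243.1, 261.6]
tool_rot: [3.142, -0.0, -2.685]
force: [-0.8, 0.5, -6.3]
width: 16.1
gripper_force: 59.3
```

```bash
python3 chk.py s9
```

```text
[543.45 243.15 261.79] 15.85 [ 0.17  1.37 -5.54] 0.0019737463303311276
(array([235, 301]), array([294, 362]), np.float64(359.5), np.float64(306.125))
(array([235, 301]), array([294, 362]), np.float64(359.5), np.float64(306.125))
```

Request:
send_rows(series=[{"ax": 0,"ay": 0,"az": 0,"hand": 1,"dx": 0,"dy": 0,"dz": -0.1},{"ax": 0,"ay": 0,"az": 0,"hand": 1,"dx": 0,"dy": 0,"dz": -0.2},{"ax": 0,"ay": 0,"az": 0,"hand": 1,"dx": 0,"dy": 0,"dz": -0.3},{"ax": 0,"ay": 0,"az": 0,"hand": 1,"dx": 0,"dy": 0,"dz": -0.4},{"ax": 0,"ay": 0,"az": 0,"hand": 1,"dx": 0,"dy": 0,"dz": -0.5},{"ax": 0,"ay": 0,"az": 0,"hand": 1,"dx": 0,"dy": 0,"dz": -0.6}])

```text
clock: 16.45
eef_pos: [543.4, 243.1, 267.6]
tool_rot: [3.142, -0.0, -2.685]
force: [0.2, 0.4, -6.3]
width: 16.6
gripper_force: 59.2
```

```bash
python3 chk.py s10
```

```text
[543.5  243.16 267.83] 16.5 [ 1.39 -0.16 -6.41] 0.0015384046322082256
(array([235, 301]), array([294, 362]), np.float64(359.5), np.float64(306.125))
(array([235, 301]), array([294, 362]), np.float64(359.5), np.float64(306.125))
```

Request:
send_rows(series=[{"ax": 0,"ay": 0,"az": 0,"hand": 1,"dx": 0,"dy": 0,"dz": -0.1},{"ax": 0,"ay": 0,"az": 0,"hand": 1,"dx": 0,"dy": 0,"dz": -0.2},{"ax": 0,"ay": 0,"az": 0,"hand": 1,"dx": 0,"dy": 0,"dz": -0.3},{"ax": 0,"ay": 0,"az": 0,"hand": 1,"dx": 0,"dy": 0,"dz": -0.4},{"ax": 0,"ay": 0,"az": 0,"hand": 1,"dx": 0,"dy": 0,"dz": -0.5},{"ax": 0,"ay": 0,"az": 0,"hand": 1,"dx": 0,"dy": 0,"dz": -0.6}])

```text
clock: 17.1
eef_pos: [543.4, 243.0, 273.6]
tool_rot: [3.142, -0.0, -2.685]
force: [0.5, 0.6, -6.1]
width: 16.1
gripper_force: 59.1
```

```bash
python3 chk.py s11
```

```text
[543.52 243.06 273.82] 17.15 [-0.13 -0.33 -7.27] 0.0018284450177954467
(array([235, 301]), array([294, 362]), np.float64(359.5), np.float64(306.125))
(array([235, 301]), array([294, 362]), np.float64(359.5), np.float64(306.125))
```

Request:
send_rows(series=[{"ax": 0,"ay": 0,"az": 0,"hand": 1,"dx": 0,"dy": 0,"dz": -0.1},{"ax": 0,"ay": 0,"az": 0,"hand": 1,"dx": 0,"dy": 0,"dz": -0.2},{"ax": 0,"ay": 0,"az": 0,"hand": 1,"dx": 0,"dy": 0,"dz": -0.3},{"ax": 0,"ay": 0,"az": 0,"hand": 1,"dx": 0,"dy": 0,"dz": -0.4},{"ax": 0,"ay": 0,"az": 0,"hand": 1,"dx": 0,"dy": 0,"dz": -0.5},{"ax": 0,"ay": 0,"az": 0,"hand": 1,"dx": 0,"dy": 0,"dz": -0.6}])

```text
clock: 17.75
eef_pos: [543.4, 243.0, 279.7]
tool_rot: [-3.142, -0.0, -2.685]
force: [0.2, -0.7, -7.3]
width: 16.7
gripper_force: 59.0
```

```bash
python3 chk.py s12
```

```text
[543.55 243.1  279.83] 17.8 [ 0.03  0.65 -7.3 ] 0.002112558354677872
(array([235, 301]), array([294, 362]), np.float64(359.5), np.float64(306.125))
(array([235, 300]), array([294, 362]), np.float64(358.975), np.float64(305.625))
```

The pail has just left the table, at about 1.5 mm. I'll raise 8.5 mm more and hold.

Request:
send_rows(series=[{"ax": 0,"ay": 0,"az": 0,"hand": 1,"dx": 0,"dy": 0,"dz": -0.08},{"ax": 0,"ay": 0,"az": 0,"hand": 1,"dx": 0,"dy": 0,"dz": -0.18},{"ax": 0,"ay": 0,"az": 0,"hand": 1,"dx": 0,"dy": 0,"dz": -0.28},{"ax": 0,"ay": 0,"az": 0,"hand": 1,"dx": 0,"dy": 0,"dz": -0.38},{"ax": 0,"ay": 0,"az": 0,"hand": 1,"dx": 0,"dy": 0,"dz": -0.48},{"ax": 0,"ay": 0,"az": 0,"hand": 1,"dx": 0,"dy": 0,"dz": -0.58},{"ax": 0,"ay": 0,"az": 0,"hand": 1,"dx": 0,"dy": 0,"dz": -0.68},{"ax": 0,"ay": 0,"az": 0,"hand": 1,"dx": 0,"dy": 0,"dz": -0.76},{"ax": 0,"ay": 0,"az": 0,"hand": 1,"dx": 0,"dy": 0,"dz": -0.82},{"ax": 0,"ay": 0,"az": 0,"hand": 1,"dx": 0,"dy": 0,"dz": -0.85}])

```text
clock: 18.8
eef_pos: [543.5, 243.1, 288.2]
tool_rot: [3.142, 0.0, -2.685]
force: [-1.1, -0.5, -7.7]
width: 16.3
gripper_force: 59.0
```

Request:
send_rows(series=[{"ax": 0,"ay": 0,"az": 0,"hand": 1,"dx": 0,"dy": 0,"dz": 0},{"ax": 0,"ay": 0,"az": 0,"hand": 1,"dx": 0,"dy": 0,"dz": 0},{"ax": 0,"ay": 0,"az": 0,"hand": 1,"dx": 0,"dy": 0,"dz": 0},{"ax": 0,"ay": 0,"az": 0,"hand": 1,"dx": 0,"dy": 0,"dz": 0},{"ax": 0,"ay": 0,"az": 0,"hand": 1,"dx": 0,"dy": 0,"dz": 0}])

```text
clock: 19.3
eef_pos: [543.4, 243.1, 288.1]
tool_rot: [3.142, -0.0, -2.685]
force: [0.3, -0.8, -8.5]
width: 16.4
gripper_force: 59.0
```

```bash
python3 chk.py s13; python3 -c "
from h import *
d=np.load('pics/s0.npz');
for z in(0,10):print([proj(d,[543,242+k,z]) for k in(-53,53)])
for z in(49,59):print([proj(d,[543,242+k,z]) for k in(-53,53)])"
```

```text
[543.48 243.09 288.13] 19.35 [ 0.11  0.01 -7.14] 0.00035364651206060106
(array([235, 301]), array([294, 362]), np.float64(359.5), np.float64(306.125))
(array([235, 297]), array([295, 359]), np.float64(356.375), np.float64(302.6875))
[array([271.2 , 315.72]), array([259.24, 367.76])]
[array([271.37, 312.7 ]), array([259.32, 364.87])]
[array([272.02, 300.44]), array([259.61, 353.07])]
[array([272.2 , 297.16]), array([259.68, 349.9 ])]
```

The shift is 3.1 px at the lower edge and 3.4 px at the upper, so the pail is about 10 mm clear and level. I'll hold for over 2 s.

Request:
send_rows(series=[{"ax": 0,"ay": 0,"az": 0,"hand": 1,"dx": 0,"dy": 0,"dz": 0},{"ax": 0,"ay": 0,"az": 0,"hand": 1,"dx": 0,"dy": 0,"dz": 0},{"ax": 0,"ay": 0,"az": 0,"hand": 1,"dx": 0,"dy": 0,"dz": 0},{"ax": 0,"ay": 0,"az": 0,"hand": 1,"dx": 0,"dy": 0,"dz": 0},{"ax": 0,"ay": 0,"az": 0,"hand": 1,"dx": 0,"dy": 0,"dz": 0},{"ax": 0,"ay": 0,"az": 0,"hand": 1,"dx": 0,"dy": 0,"dz": 0},{"ax": 0,"ay": 0,"az": 0,"hand": 1,"dx": 0,"dy": 0,"dz": 0},{"ax": 0,"ay": 0,"az": 0,"hand": 1,"dx": 0,"dy": 0,"dz": 0},{"ax": 0,"ay": 0,"az": 0,"hand": 1,"dx": 0,"dy": 0,"dz": 0},{"ax": 0,"ay": 0,"az": 0,"hand": 1,"dx": 0,"dy": 0,"dz": 0}])

```text
clock: 20.35
eef_pos: [543.5, 243.1, 288.1]
tool_rot: [3.142, -0.0, -2.685]
force: [0.4, 0.2, -7.3]
width: 16.4
gripper_force: 59.0
```

Request:
send_rows(series=[{"ax": 0,"ay": 0,"az": 0,"hand": 1,"dx": 0,"dy": 0,"dz": 0},{"ax": 0,"ay": 0,"az": 0,"hand": 1,"dx": 0,"dy": 0,"dz": 0},{"ax": 0,"ay": 0,"az": 0,"hand": 1,"dx": 0,"dy": 0,"dz": 0},{"ax": 0,"ay": 0,"az": 0,"hand": 1,"dx": 0,"dy": 0,"dz": 0},{"ax": 0,"ay": 0,"az": 0,"hand": 1,"dx": 0,"dy": 0,"dz": 0},{"ax": 0,"ay": 0,"az": 0,"hand": 1,"dx": 0,"dy": 0,"dz": 0},{"ax": 0,"ay": 0,"az": 0,"hand": 1,"dx": 0,"dy": 0,"dz": 0},{"ax": 0,"ay": 0,"az": 0,"hand": 1,"dx": 0,"dy": 0,"dz": 0},{"ax": 0,"ay": 0,"az": 0,"hand": 1,"dx": 0,"dy": 0,"dz": 0},{"ax": 0,"ay": 0,"az": 0,"hand": 1,"dx": 0,"dy": 0,"dz": 0}])

```text
clock: 21.35
eef_pos: [543.5, 243.1, 288.2]
tool_rot: [3.142, 0.0, -2.685]
force: [-0.4, -0.0, -7.8]
width: 16.5
gripper_force: 59.0
```

```bash
python3 chk.py s14
```

```text
[543.47 243.11 288.14] 21.4 [ 0.87  0.36 -7.22] 0.0024434306496859183
(array([235, 301]), array([294, 362]), np.float64(359.5), np.float64(306.125))
(array([235, 297]), array([295, 359]), np.float64(356.375), np.float64(302.6875))
```

Request:
send_rows(series=[{"ax": 0,"ay": 0,"az": 0,"hand": 1,"dx": 0,"dy": 0,"dz": 0.1},{"ax": 0,"ay": 0,"az": 0,"hand": 1,"dx": 0,"dy": 0,"dz": 0.25},{"ax": 0,"ay": 0,"az": 0,"hand": 1,"dx": 0,"dy": 0,"dz": 0.4},{"ax": 0,"ay": 0,"az": 0,"hand": 1,"dx": 0,"dy": 0,"dz": 0.55},{"ax": 0,"ay": 0,"az": 0,"hand": 1,"dx": 0,"dy": 0,"dz": 0.7},{"ax": 0,"ay": 0,"az": 0,"hand": 1,"dx": 0,"dy": 0,"dz": 0.8},{"ax": 0,"ay": 0,"az": 0,"hand": 1,"dx": 0,"dy": 0,"dz": 0.9},{"ax": 0,"ay": 0,"az": 0,"hand": 1,"dx": 0,"dy": 0,"dz": 1.0},{"ax": 0,"ay": 0,"az": 0,"hand": 1,"dx": 0,"dy": 0,"dz": 1.1},{"ax": 0,"ay": 0,"az": 0,"hand": 1,"dx": 0,"dy": 0,"dz": 1.3}])

```text
clock: 22.4
eef_pos: [543.6, 243.1, 275.2]
tool_rot: [-3.142, 0.0, -2.686]
force: [0.3, -0.6, -7.7]
width: 16.5
gripper_force: 59.1
```

Request:
send_rows(series=[{"ax": 0,"ay": 0,"az": 0,"hand": 1,"dx": 0,"dy": 0,"dz": 0.3},{"ax": 0,"ay": 0,"az": 0,"hand": 1,"dx": 0,"dy": 0,"dz": 0.7},{"ax": 0,"ay": 0,"az": 0,"hand": 1,"dx": 0,"dy": 0,"dz": 1.2},{"ax": 0,"ay": 0,"az": 0,"hand": 1,"dx": 0,"dy": 0,"dz": 1.8},{"ax": 0,"ay": 0,"az": 0,"hand": 1,"dx": 0,"dy": 0,"dz": 2.4},{"ax": 0,"ay": 0,"az": 0,"hand": 1,"dx": 0,"dy": 0,"dz": 3.0},{"ax": 0,"ay": 0,"az": 0,"hand": 1,"dx": 0,"dy": 0,"dz": 3.6},{"ax": 0,"ay": 0,"az": 0,"hand": 1,"dx": 0,"dy": 0,"dz": 4.2},{"ax": 0,"ay": 0,"az": 0,"hand": 1,"dx": 0,"dy": 0,"dz": 4.6},{"ax": 0,"ay": 0,"az": 0,"hand": 1,"dx": 0,"dy": 0,"dz": 4.8}])

```text
clock: 23.4
eef_pos: [543.5, 243.6, 227.0]
tool_rot: [3.141, 0.0, -2.685]
force: [-0.1, -0.4, -1.2]
width: 16.6
gripper_force: 59.9
```

```bash
python3 chk.py s15
```

```text
[543.38 243.59 226.86] 23.45 [-0.23 -0.3  -1.33] 0.011671548804602501
(array([235, 301]), array([294, 362]), np.float64(359.5), np.float64(306.125))
(array([236, 300]), array([295, 362]), np.float64(358.775), np.float64(305.75))
```

Request:
send_rows(series=[{"ax": 0,"ay": 0,"az": 0,"hand": 1,"dx": 0.05,"dy": 0,"dz": 0.3},{"ax": 0,"ay": 0,"az": 0,"hand": 1,"dx": 0.15,"dy": 0,"dz": 0.6},{"ax": 0,"ay": 0,"az": 0,"hand": 1,"dx": 0.3,"dy": 0,"dz": 0.9},{"ax": 0,"ay": 0,"az": 0,"hand": 1,"dx": 0.4,"dy": 0,"dz": 1.2},{"ax": 0,"ay": 0,"az": 0,"hand": 1,"dx": 0.5,"dy": 0,"dz": 1.5},{"ax": 0,"ay": 0,"az": 0,"hand": 1,"dx": 0.5,"dy": 0,"dz": 1.8},{"ax": 0,"ay": 0,"az": 0,"hand": 1,"dx": 0.5,"dy": 0,"dz": 2.1},{"ax": 0,"ay": 0,"az": 0,"hand": 1,"dx": 0.5,"dy": 0,"dz": 2.1},{"ax": 0,"ay": 0,"az": 0,"hand": 1,"dx": 0.5,"dy": 0,"dz": 2.1}])

```text
clock: 24.35
eef_pos: [539.0, 240.9, 206.1]
tool_rot: [3.142, -0.0, -2.685]
force: [-0.1, 0.0, -0.9]
width: 16.4
gripper_force: 59.9
```

```bash
python3 chk.py s16
python3 - <<'E'
from h import *
a=np.load('pics/s16.npz');e=read_state()['eef_pos'];X=np.array([.9,.44,0]);X/=np.linalg.norm(X);se=e+[0,0,-121]
print(proj(a,se),proj(a,se+14*X+[0,0,11.5]),proj(a,[543.5,242.5,106]))
im=cv2.imread('pics/s16.png')[295:325,250:290];h=cv2.cvtColor(im,cv2.COLOR_BGR2HSV)
m=(h[:,:,1]<90)&(h[:,:,2]>110)
for i,r in enumerate(m):print(295+i,''.join(('#' if h[i,j,2]>180 else '+') if v else '.' for j,v in enumerate(r)))
E
```

```text
[539.12 240.98 206.2 ] 24.4 [-0.3  -0.29 -0.68] 0.0006267668305426194
(array([235, 301]), array([294, 362]), np.float64(359.5), np.float64(306.125))
(array([236, 301]), array([295, 362]), np.float64(358.775), np.float64(305.75))
[269.01 313.22] [261.09 310.87] [266.59 306.21]
295 .........++++...++++++.++...............
296 .........+++....++++++..................
297 .........+++....++++++..................
298 .........+++....++++++..................
299 ........+++.....+++++...................
300 .......+.++.....+++++...................
301 ...+++....+.....+++++...................
302 .+..............++++++..................
303 +................+++....................
304 ................................+.......
305 .................................+......
306 ..............+++.......++.........+....
307 ..............+##+......++..........+...
308 ..............+##+......++...........+..
309 ...............###....++++............+.
310 .........++....+##....+++..............+
311 .........##++..+##...++++...............
312 .........+++++.+##++++++................
313 ...........++++######++.................
314 ............+++#####++..................
315 ..............++###+....................
316 ...............+###.....................
317 ................###.....................
318 ................+##.....................
319 ................+##+....................
320 ................+###....................
321 ................+###....................
322 .................###....................
323 .................+##....................
324 .................+##....................
```

The lip tip is at (260,310.5) and the wire crown at (265,306), about 20 mm above the seat, so it clears the lip. I'll back out.

Request:
send_rows(series=[{"ax": 0,"ay": 0,"az": 0,"hand": 1,"dx": 0.3,"dy": 0,"dz": 0},{"ax": 0,"ay": 0,"az": 0,"hand": 1,"dx": 0.7,"dy": 0,"dz": 0},{"ax": 0,"ay": 0,"az": 0,"hand": 1,"dx": 1.1,"dy": 0,"dz": 0},{"ax": 0,"ay": 0,"az": 0,"hand": 1,"dx": 1.6,"dy": 0,"dz": 0},{"ax": 0,"ay": 0,"az": 0,"hand": 1,"dx": 2.1,"dy": 0,"dz": 0},{"ax": 0,"ay": 0,"az": 0,"hand": 1,"dx": 2.7,"dy": 0,"dz": 0},{"ax": 0,"ay": 0,"az": 0,"hand": 1,"dx": 3.4,"dy": 0,"dz": 0},{"ax": 0,"ay": 0,"az": 0,"hand": 1,"dx": 4.2,"dy": 0,"dz": 0},{"ax": 0,"ay": 0,"az": 0,"hand": 1,"dx": 5,"dy": 0,"dz": 0},{"ax": 0,"ay": 0,"az": 0,"hand": 1,"dx": 5.5,"dy": 0,"dz": 0}])

```text
clock: 25.4
eef_pos: [488.7, 216.2, 206.2]
tool_rot: [3.142, -0.001, -2.685]
force: [1.1, -0.4, -0.2]
width: 16.6
gripper_force: 59.9
```

```bash
python3 chk.py s17
python3 - <<'E'
from h import *
a=np.load('pics/s17.npz');e=read_state()['eef_pos'];X=np.array([.9,.44,0]);X/=np.linalg.norm(X);se=e+[0,0,-121]
print(proj(a,se),proj(a,se+14*X+[0,0,11.5]))
im=cv2.imread('pics/s17.png')[295:325,250:310];h=cv2.cvtColor(im,cv2.COLOR_BGR2HSV)
m=(h[:,:,1]<90)&(h[:,:,2]>110)
for i,r in enumerate(m):print(295+i,''.join(('#' if h[i,j,2]>180 else '+') if v else '.' for j,v in enumerate(r)))
rel([*e[:2],300]);rel([497,-207.5,300],2.968)
E
```

```text
[488.1  215.88 206.16] 25.45 [-0.46 -1.14 -1.78] 0.011802002679518309
(array([235, 301]), array([294, 362]), np.float64(359.5), np.float64(306.125))
(array([236, 300]), array([295, 362]), np.float64(358.775), np.float64(305.75))
[300.95 306.69] [293.61 304.27]
295 .........+++##..................................+++++++.....
296 .........+++###..................................+++++......
297 .........+++###.............................................
298 .........+++###.............................................
299 ........+++++#++.#..........................................
300 .......+.+++++++....+++.................................++..
301 ...#++....+.++##.........++.............................++..
302 .+...........+###...........+..........................+++..
303 +............+###.............+..........+++..........+++...
304 ..............###...............+........+#++.......+++++...
305 ..............+##................+.......+++++....++++++....
306 ..............+###.................+......+++++++++#+++.....
307 ..............+###..................+......+++++####++.
[... 613 characters left out ...]
#.........................................
318 ................+##.........................+...............
319 ................+##+........................+...............
320 ................+###........................................
321 ................+###.........................+..............
322 .................###.........................+..............
323 .................+##.........................+..............
324 .................+##.........................+..............
t 25.45 pos [488.1  215.88 206.16] rpy [-3.14 -0.   -2.69] d [ 0.01 -0.   -9.38] a [-0. -0.  0.]
t 25.45 pos [488.1  215.88 206.16] rpy [-3.14 -0.   -2.69] d [ 17.86 -38.4   -9.36] a [-0.   -0.    0.63]
```

Unhooked, with the bail upright and undisturbed. Next I lift and travel back to the front of the stand.

Request:
send_rows(series=[{"ax": 0,"ay": 0,"az": 0,"hand": 1,"dx": 1,"dy": 0,"dz": -1},{"ax": 0,"ay": 0,"az": 0,"hand": 1,"dx": 1.5,"dy": 0,"dz": -3},{"ax": 0,"ay": 0,"az": 0,"hand": 1,"dx": 1.5,"dy": 0,"dz": -6},{"ax": 0,"ay": 0,"az": 0,"hand": 1,"dx": 1.5,"dy": 0,"dz": -8.5},{"ax": 0,"ay": 0,"az": 0,"hand": 1,"dx": 1.5,"dy": 0,"dz": -9.4},{"ax": 0,"ay": 0,"az": 0,"hand": 1,"dx": 1.5,"dy": 0,"dz": -9.4}])

```text
clock: 26.05
eef_pos: [476.7, 210.3, 301.5]
tool_rot: [3.142, 0.003, -2.685]
force: [0.4, -1.2, -2.0]
width: 16.5
gripper_force: 59.9
```

Request:
send_rows(series=[{"ax": 0,"ay": 0,"az": 0.06,"hand": 1,"dx": 1.2,"dy": -2.8,"dz": 0},{"ax": 0,"ay": 0,"az": 0.12,"hand": 1,"dx": 2.9,"dy": -6.8,"dz": 0},{"ax": 0,"ay": 0,"az": 0.19,"hand": 1,"dx": 4.6,"dy": -10.8,"dz": 0},{"ax": 0,"ay": 0,"az": 0.26,"hand": 1,"dx": 6.3,"dy": -14.8,"dz": 0},{"ax": 0,"ay": 0,"az": 0.33,"hand": 1,"dx": 8.1,"dy": -18.9,"dz": 0},{"ax": 0,"ay": 0,"az": 0.4,"hand": 1,"dx": 9.9,"dy": -23.1,"dz": 0},{"ax": 0,"ay": 0,"az": 0.47,"hand": 1,"dx": 11.7,"dy": -27.3,"dz": 0},{"ax": 0,"ay": 0,"az": 0.54,"hand": 1,"dx": 13.5,"dy": -31.5,"dz": 0},{"ax": 0,"ay": 0,"az": 0.6,"hand": 1,"dx": 15.2,"dy": -35.6,"dz": 0},{"ax": 0,"ay": 0,"az": 0.63,"hand": 1,"dx": 16.4,"dy": -38.4,"dz": 0}])

```text
clock: 27.05
eef_pos: [496.5, -210.4, 298.6]
tool_rot: [-3.14, -0.003, 2.963]
force: [1.1, -0.3, 0.4]
width: 16.7
gripper_force: 59.9
```

Request:
send_rows(series=[{"ax": 0,"ay": 0,"az": 0,"hand": 1,"dx": 0,"dy": 0,"dz": 0},{"ax": 0,"ay": 0,"az": 0,"hand": 1,"dx": 0,"dy": 0,"dz": 0},{"ax": 0,"ay": 0,"az": 0,"hand": 1,"dx": 0,"dy": 0,"dz": 0}])

```text
clock: 27.35
eef_pos: [497.7, -205.2, 299.1]
tool_rot: [3.14, -0.002, 2.97]
force: [0.4, 0.4, -1.7]
width: 16.5
gripper_force: 59.9
```

Run:
```python
from h import *
a=snap('side','s18.png');snap('top','t18.png')
rel([496,-208.4,163],2.968)
im=cv2.imread('pics/s18.png');h=cv2.cvtColor(im,cv2.COLOR_BGR2HSV);m=cv2.inRange(h,(5,200,90),(14,255,255));k,_,st,c=cv2.connectedComponentsWithStats(m)
for i in range(1,k):
    if st[i,4]>60: print(st[i],c[i].round(1))
e=read_state()['eef_pos'];print(proj(a,e+[0,0,20]),proj(a,e+[0,0,-2]),proj(a,e+[0,0,-8]),proj(a,e+[0,0,-88]),proj(a,e+[0,0,-121]))
u,v=proj(a,e+[0,0,-60]).astype(int)
cv2.imwrite('pics/c18.png',im[v-60:v+60,u-60:u+60])
# column profile down tube
b=cv2.cvtColor(im,cv2.COLOR_BGR2GRAY)
p0=proj(a,e+[0,0,0])
for dz in range(10,-150,-6):
    q=proj(a,e+[0,0,dz]).round().astype(int);print(dz,q,im[q[1],q[0]-14:q[0]+15:2].max(1))
```

```text
t 27.45 pos [ 498.09 -205.17  299.69] rpy [ 3.14 -0.    2.97] d [ 0.14 -0.37 13.67] a [ 0. -0.  0.]
[406  30  23  10 174] [417.3  34. ]
[126  62  52  12 168] [153.4  67.3]
[321  65  23  24 273] [331.7  78.2]
[194  66  27  12  94] [205.5  71.8]
[325 139  13  15 137] [331.2 146.1]
[288 173  15  14 179] [294.6 179.4]
[246 331  12  15 125] [251.1 337.7]
[332.46  76.77] [331.18  86.39] [330.84  88.96] [326.55 121.23] [324.91 133.55]
10 [332  81] [192 168 123 121 122  71  21  30 111 160 159 144 162 189 191]
4 [332  84] [195 147 122 121 121 121 121 120 146 158 158 140 175 190 188]
-2 [331  86] [196 196 143  55  91 103 109 119 150 157 156 152 165 188 192]
-8 [331  89] [197 192 165  36  14  15  21  21  22  18  20 143 184 188 192]
-14 [331  92] [195 192 191 189 140 101  89  84  79 107 172 179 184 188 188]
-20 [330  94] [200 190 191 190 142 121 141 151 143 145 168 179 183 186 190]
-26 [330  97] [195 191 191 190 154 151 146 152 153 136 174 181 184 188 190]
-32 [330  99] [192 192 192 189 141 154 140 155 146 146 174 181 184 189 186]
-38 [329 101] [196 193 191 188 166 144 148 143 158 155 173 183 18
[... 686 characters left out ...]
191 180]
-98 [326 125] [167 112 114 114 115 103  97  88 103 110 119 148 173 187 178]
-104 [326 127] [113 111 113 121 116 105 107 101 117 127 120 117 117 114 160]
-110 [325 130] [112 110 111 115 118 122 105 109 109 116 112 117 113 114 105]
-116 [325 132] [110 111 113 116 106 150 112 110 103 109 121 116 114 115 108]
-122 [325 134] [110 110 112 114 111 103 164 131 118 112 117 113 113 116 110]
-128 [325 136] [108 108 112 120 108 110  92  95 107 123 119 117 114 115 107]
-134 [324 138] [109 108 112 118 115 105 110 111 113 119 119 115 110 116 110]
-140 [324 140] [110 107 113 118 112 108 110 114 112 118 149 169 220 204 126]
-146 [324 143] [110 108 113 119 106 110 110 109 139 210 225 210 180 148 128]
```

The tube is vertical and lies along the expected line. I'll descend to the draw-out height, then slide in.

Request:
send_rows(series=[{"ax": 0,"ay": 0,"az": 0,"hand": 1,"dx": 0,"dy": -0.1,"dz": 1},{"ax": 0,"ay": 0,"az": 0,"hand": 1,"dx": 0.1,"dy": -0.2,"dz": 3},{"ax": 0,"ay": 0,"az": 0,"hand": 1,"dx": 0.15,"dy": -0.35,"dz": 5.5},{"ax": 0,"ay": 0,"az": 0,"hand": 1,"dx": 0.15,"dy": -0.35,"dz": 8},{"ax": 0,"ay": 0,"az": 0,"hand": 1,"dx": 0.15,"dy": -0.35,"dz": 10.5},{"ax": 0,"ay": 0,"az": 0,"hand": 1,"dx": 0.15,"dy": -0.35,"dz": 12.5},{"ax": 0,"ay": 0,"az": 0,"hand": 1,"dx": 0.15,"dy": -0.35,"dz": 13.7},{"ax": 0,"ay": 0,"az": 0,"hand": 1,"dx": 0.15,"dy": -0.35,"dz": 13.8},{"ax": 0,"ay": 0,"az": 0,"hand": 1,"dx": 0.15,"dy": -0.35,"dz": 13.8},{"ax": 0,"ay": 0,"az": 0,"hand": 1,"dx": 0.15,"dy": -0.35,"dz": 13.8}])

```text
clock: 28.45
eef_pos: [496.8, -210.4, 163.1]
tool_rot: [-3.141, 0.002, 2.968]
force: [0.1, 1.0, -0.4]
width: 16.5
gripper_force: 59.9
```

Run:
```python
from h import *
rel([584.5,-212.9,162],2.968)
```

```text
t 28.45 pos [ 496.78 -210.39  163.08] rpy [-3.14  0.    2.97] d [-8.68  1.27  0.12] a [-0.  0. -0.]
```

Request:
send_rows(series=[{"ax": 0,"ay": 0,"az": 0,"hand": 1,"dx": 0,"dy": 0,"dz": 0},{"ax": 0,"ay": 0,"az": 0,"hand": 1,"dx": -0.7,"dy": 0.1,"dz": 0.1},{"ax": 0,"ay": 0,"az": 0,"hand": 1,"dx": -1.7,"dy": 0.25,"dz": 0.1},{"ax": 0,"ay": 0,"az": 0,"hand": 1,"dx": -2.7,"dy": 0.4,"dz": 0.1},{"ax": 0,"ay": 0,"az": 0,"hand": 1,"dx": -3.5,"dy": 0.5,"dz": 0.1},{"ax": 0,"ay": 0,"az": 0,"hand": 1,"dx": -3.5,"dy": 0.5,"dz": 0.1},{"ax": 0,"ay": 0,"az": 0,"hand": 1,"dx": -3.5,"dy": 0.5,"dz": 0.1}])

```text
clock: 29.15
eef_pos: [531.2, -211.2, 160.8]
tool_rot: [-3.142, -0.001, 2.968]
force: [-0.8, 0.1, -0.7]
width: 16.1
gripper_force: 59.9
```

Run:
```python
from h import *
rel([584.5,-212.9,161.5],2.968)
```

```text
t 29.15 pos [ 531.2  -211.16  160.83] rpy [-3.14 -0.    2.97] d [-5.28  0.75 -0.07] a [-0. -0.  0.]
```

Request:
send_rows(series=[{"ax": 0,"ay": 0,"az": 0,"hand": 1,"dx": -0.5,"dy": 0.05,"dz": -0.1},{"ax": 0,"ay": 0,"az": 0,"hand": 1,"dx": -1.2,"dy": 0.15,"dz": -0.1},{"ax": 0,"ay": 0,"az": 0,"hand": 1,"dx": -2,"dy": 0.25,"dz": -0.1},{"ax": 0,"ay": 0,"az": 0,"hand": 1,"dx": -2.8,"dy": 0.35,"dz": -0.1},{"ax": 0,"ay": 0,"az": 0,"hand": 1,"dx": -3.6,"dy": 0.5,"dz": -0.1},{"ax": 0,"ay": 0,"az": 0,"hand": 1,"dx": -4.4,"dy": 0.6,"dz": -0.1},{"ax": 0,"ay": 0,"az": 0,"hand": 1,"dx": -5,"dy": 0.7,"dz": -0.1},{"ax": 0,"ay": 0,"az": 0,"hand": 1,"dx": -5.3,"dy": 0.75,"dz": -0.1},{"ax": 0,"ay": 0,"az": 0,"hand": 1,"dx": -5.3,"dy": 0.75,"dz": -0.1},{"ax": 0,"ay": 0,"az": 0,"hand": 1,"dx": -5.3,"dy": 0.75,"dz": -0.1}])

```text
clock: 30.15
eef_pos: [584.4, -213.1, 162.0]
tool_rot: [-3.142, -0.001, 2.968]
force: [0.7, 0.2, -1.5]
width: 16.0
gripper_force: 59.9
```

Run:
```python
from h import *
rel([584.5,-212.9,148.2],2.968);print(read_state()['force'])
```

```text
t 30.15 pos [ 584.4  -213.05  162.01] rpy [-3.14 -0.    2.97] d [-0.01  0.02  1.38] a [-0. -0. -0.]
[ 0.69  0.17 -1.5 ]
```

Request:
send_rows(series=[{"ax": 0,"ay": 0,"az": 0,"hand": 1,"dx": 0,"dy": 0,"dz": 0.3},{"ax": 0,"ay": 0,"az": 0,"hand": 1,"dx": 0,"dy": 0,"dz": 0.6},{"ax": 0,"ay": 0,"az": 0,"hand": 1,"dx": 0,"dy": 0,"dz": 0.9},{"ax": 0,"ay": 0,"az": 0,"hand": 1,"dx": 0,"dy": 0,"dz": 1.1},{"ax": 0,"ay": 0,"az": 0,"hand": 1,"dx": 0,"dy": 0,"dz": 1.3},{"ax": 0,"ay": 0,"az": 0,"hand": 1,"dx": 0,"dy": 0,"dz": 1.35},{"ax": 0,"ay": 0,"az": 0,"hand": 1,"dx": 0,"dy": 0,"dz": 1.35},{"ax": 0,"ay": 0,"az": 0,"hand": 1,"dx": 0,"dy": 0,"dz": 1.35}])

```text
clock: 30.95
eef_pos: [584.9, -213.1, 148.7]
tool_rot: [-3.142, 0.0, 2.968]
force: [-0.2, -0.3, -0.2]
width: 16.5
gripper_force: 59.9
```

Run:
```python
from h import *
rel([584.5,-212.9,148.2],2.968);print(read_state()['force'])
a=snap('side','s19.png')
for f in('s0','s19'):
    im=cv2.imread(f'pics/{f}.png');h=cv2.cvtColor(im,cv2.COLOR_BGR2HSV);m=cv2.inRange(h,(5,200,90),(14,255,255));k,_,st,c=cv2.connectedComponentsWithStats(m)
    print(f,[(st[i],c[i].round(1)) for i in range(1,k) if 100<st[i,1]<200 and st[i,4]>60])
```

```text
t 30.95 pos [ 584.89 -213.06  148.7 ] rpy [-3.14  0.    2.97] d [0.04 0.01 0.05] a [-0.  0. -0.]
[-0.16 -0.31 -0.19]
s0 [(array([280, 120,  19,  22, 303], dtype=int32), array([288.8, 130.1])), (array([326, 139,  12,  15, 131], dtype=int32), array([331.3, 146.3])), (array([288, 173,  15,  14, 173], dtype=int32), array([294.7, 179.5]))]
s19 [(array([279, 120,  19,  21, 199], dtype=int32), array([288.6, 132. ])), (array([325, 139,  14,  15, 143], dtype=int32), array([331.3, 146.1])), (array([288, 173,  15,  14, 174], dtype=int32), array([294.7, 179.5]))]
```

Request:
send_rows(series=[{"ax": 0,"ay": 0,"az": 0,"hand": 1,"dx": 0,"dy": 0,"dz": 0.05},{"ax": 0,"ay": 0,"az": 0,"hand": 1,"dx": 0,"dy": 0,"dz": 0.05},{"ax": 0,"ay": 0,"az": 0,"hand": 0.75,"dx": 0,"dy": 0,"dz": 0.05},{"ax": 0,"ay": 0,"az": 0,"hand": 0.65,"dx": 0,"dy": 0,"dz": 0.05},{"ax": 0,"ay": 0,"az": 0,"hand": 0.5,"dx": 0,"dy": 0,"dz": 0.05},{"ax": 0,"ay": 0,"az": 0,"hand": 0.3,"dx": 0,"dy": 0,"dz": 0.05},{"ax": 0,"ay": 0,"az": 0,"hand": 0,"dx": 0,"dy": 0,"dz": 0.05},{"ax": 0,"ay": 0,"az": 0,"hand": 0,"dx": 0,"dy": 0,"dz": 0.05},{"ax": 0,"ay": 0,"az": 0,"hand": 0,"dx": 0,"dy": 0,"dz": 0.05},{"ax": 0,"ay": 0,"az": 0,"hand": 0,"dx": 0,"dy": 0,"dz": 0.05}])

```text
clock: 32.0
eef_pos: [584.8, -213.0, 148.1]
tool_rot: [3.142, -0.0, 2.968]
force: [0.4, -0.4, -0.4]
width: 85.3
gripper_force: 0.0
```

Request:
send_rows(series=[{"ax": 0,"ay": 0,"az": 0,"hand": 0,"dx": 0,"dy": 0,"dz": 0},{"ax": 0,"ay": 0,"az": 0,"hand": 0,"dx": 0,"dy": 0,"dz": -0.5},{"ax": 0,"ay": 0,"az": 0,"hand": 0,"dx": 0,"dy": 0,"dz": -2},{"ax": 0,"ay": 0,"az": 0,"hand": 0,"dx": 0,"dy": 0,"dz": -4},{"ax": 0,"ay": 0,"az": 0,"hand": 0,"dx": 0,"dy": 0,"dz": -6},{"ax": 0,"ay": 0,"az": 0,"hand": 0,"dx": 0,"dy": 0,"dz": -8},{"ax": 0,"ay": 0,"az": 0,"hand": 0,"dx": 0,"dy": 0,"dz": -10},{"ax": 0,"ay": 0,"az": 0,"hand": 0,"dx": 0,"dy": 0,"dz": -10.4},{"ax": 0,"ay": 0,"az": 0,"hand": 0,"dx": 0,"dy": 0,"dz": -10.4},{"ax": 0,"ay": 0,"az": 0,"hand": 0,"dx": 0,"dy": 0,"dz": -10.4}])

```text
clock: 33.0
eef_pos: [584.2, -212.7, 251.2]
tool_rot: [3.141, -0.002, 2.968]
force: [-0.5, 0.2, -0.7]
width: 85.5
gripper_force: 0.0
```

```bash
python3 chk.py s20
python3 - <<'E'
from h import *
d=snap('wrist','w20.png');snap('top','t20.png')
for f in('s0','s20','w3','w20'):
    im=cv2.imread(f'pics/{f}.png');h=cv2.cvtColor(im,cv2.COLOR_BGR2HSV);m=cv2.inRange(h,(3,170,60),(16,255,255));k,_,st,c=cv2.connectedComponentsWithStats(m)
    print(f,[(st[i],c[i].round(1)) for i in range(1,k) if 30<st[i,1]<200 and st[i,4]>60 and st[i,0]>150])
print(read_state()['eef_pos'],read_state()['width'])
s=np.load('pics/s20.npz')
for f in('t0','t20'):
    h=cv2.cvtColor(cv2.imread(f'pics/{f}.png'),cv2.COLOR_BGR2HSV);m=cv2.inRange(h,(100,130,40),(128,255,255)); m[:, :100]=0;m[:,200:]=0
    print(f,cv2.minEnclosingCircle(np.argwhere(m)[:,::-1].astype(np.float32)))
E
```

```text
[ 584.09 -212.64  250.9 ] 33.05 [-1.11 -0.03 -0.36] 0.003406334755534093
(array([235, 301]), array([294, 362]), np.float64(359.5), np.float64(306.125))
(array([236, 300]), array([295, 362]), np.float64(358.775), np.float64(305.75))
s0 [(array([279, 120,  21,  22, 333], dtype=int32), array([289.1, 129.8])), (array([325, 139,  14,  16, 160], dtype=int32), array([331.3, 146.2])), (array([288, 173,  15,  15, 189], dtype=int32), array([295. , 179.5]))]
s20 [(array([279, 120,  20,  22, 337], dtype=int32), array([288.2, 129.8])), (array([325, 139,  14,  16, 162], dtype=int32), array([331.3, 146.1])), (array([288, 173,  15,  15, 190], dtype=int32), array([295. , 179.5]))]
w3 [(array([182,  44,  39,  36, 645], dtype=int32), array([201.2,  61.8])), (array([361, 113,  26,  38, 712], dtype=int32), array([374.6, 130.9])), (array([ 250,  160,   29,   64, 1430], dtype=int32), array([263.8, 191.4]))]
w20 [(array([162,  58,  42,  32, 665], dtype=int32), array([181.9,  74.2])), (array([349, 103,  29,  37, 703], dtype=int32), array([363.6, 120.6])), (array([ 245,  165,   24,   64, 1429], dtype=int32), array([256.4, 196.6]))]
[ 584.22 -212.77  250.96] 85.58068139322934
t0 ((151.24192810058594, 229.75807189941406), 22.685617446899414)
t20 ((151.48387145996094, 229.75807189941406), 22.55044937133789)
```

The scale hangs where it began, within about 1 px, and the pail stands within a couple of millimetres of its start. The gripper is clear of everything, so I'm handing in.

```bash
python3 -c "
from cell import finish_job
print(finish_job())"
```

```text
the job is handed in; nothing more can be done
None
```

I weighed the pail and handed the job in: it hung level about 1 cm clear for over 2 s, reading about 7 N (roughly 0.7 kg), then went back within about 2 mm of its start, unhooked, with the scale back in its stand; no verdict was returned.

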